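Release a cured leaded strip from the bench clamp with its reversible ratchet

ROBOT

A 6-joint arm with a two-finger parallel gripper is mounted at the origin on the work surface. World frame = base frame: x ahead of the robot, y to its left, z up, the work surface at z = 0. Lengths are in mm, angles in rad, forces in N, time in s.
With the tool pointing down it reaches from about 350 to 775 mm from the base axis. Payload 7.3 kg.
Tool frame: the origin (TCP) lies between the finger pads; the fingertips stand 25 mm ahead of it and the grasp point (between the pads) lies 6 mm ahead of it; z points along the fingers, y is the direction in which the jaws open and shut (so a half turn about z gives the same grasp; the last joint's range is limited). The gripper opens to 92 mm and grips with 3 to 60 N. Pads are 19 mm wide; open, the fingers measure 130 mm over their backs; the gripper's body (75 mm by 190 mm) begins 47 mm behind the grasp point.
Start: joints at [1.113, 0.342, 1.524, -0, 1.275, -0.146], TCP at [161.04, 499.709, 251.741] pointing down, gripper open.
Joint ranges: [-2.53, 2.53], [-0.77, 2.02], [0.04, 2.7], [-1, 4.14], [0.28, 2.66], [-3.11, 3.11]. Speed limits (rad/s): [2.57, 2.57, 3.14, 3.14, 3.14, 3.14].

INTERFACE

Orientations are given as [roll, pitch, yaw] about the fixed x, y, z axes, in that order (R = Rz(yaw) Ry(pitch) Rx(roll)).
In Python, from plant import get_obs, capture, calibration, close_job gives the robot as it stands. The module is installed in compiled form; this text tells all that it offers.
- The arm moves only by the shell command python3 -m jog 'ROWS'. ROWS is JSON, one flat list of numbers, 5 for each row, row after row: the closure, from 0 (fully open) to 1 (shut), then the shift along the tool's x, y, z in mm, then the turn about the tool's z in degrees. In form: [fingers, tx, ty, tz, yaw, fingers, tx, ty, tz, yaw, ...]. A call has 1 to 5 rows; each row shifts and turns the pose as measured when the row begins, along the tool's axes as they then stand; what a row does not reach is not made up. A row lasts 1/10 s, in which the tool goes at most 50 mm and 8.59 degrees, less where a joint would pass 70% of its speed; a pose out of reach is approached as far as the arm can. A call is refused whole if a number of a shift passes 50 or a number of a turn 8.59, either way. A call with a gripper value outside its range is refused whole. The fingers move at their own pace and stop on an object; the grip force is fixed at half the most. Time passes only in rows, so rows that do not move let the fingers close. It gives the time, the measured TCP pose, the force and the opening at its end, in the units of the state.
- get_obs(): the state, without advancing time (a new reading comes with each control period).
- capture(name): name is "scene" or "side" or "wrist"; returns (picture, depth): 480x640x3 uint8, red, green, blue; 480x640 float32, mm along the optical axis (not along the pixel's ray), 0 where there is no reading.
- calibration(name): a dict with "fovy" (degrees; the focal length in pixels is half the picture's height over the tangent of half this angle, whatever the lens; pixels are square), "cx", "cy" (the principal point, pixels), "R" (3x3) and "t" (3): a world point X has camera coordinates R X + t. Camera axes: x right, y down, z forward; pixel columns grow to the right and rows downward; lengths in mm; the calibration is good to about 2 mm. A picture is of the moment at which its call begins: read the wrist's pose just before it. calibration takes no time and is no camera call; for the wrist camera it gives the pose at the moment of the call.
- close_job(): hands the job in, once; it reports no verdict.
The state is a dict: "time": time; "joint_positions": joint angles; "dq": joint speeds; "tau": joint torques, N m; "tool_pos": TCP position; "tcp_rot": TCP orientation; "contact_force": force on the tool from outside, world axes, zero at the start; "moment": the same for the moment, N m; "grip_width": finger opening in mm.
Only numpy, scipy, OpenCV 4.12 (cv2) and the standard library are available. Lean on these libraries where they do the work, as an engineer would, in place of code of your own. Each camera call takes 0.05 s, during which the arm holds its last target.

TASK

The glued leaded border strip in the bench clamp has cured. The clamp's ratchet wrench was left set to tighten: flip its direction lever over, swing the wrench back and forth to back the clamp screw off about half a turn, and never tighten it any further. Then draw the strip out sideways from under the pad and lay it gently, flat and face up, across the middle of the two felt-topped bearers, without disturbing the other things on the table.

Things in the scene. Friction and masses are not known exactly. Their poses are not given: they have to be found in the camera images.
- clamp: Dark cast-iron bench clamp, fixed. Origin: on the table under its upright screw. x points to its spine (48 to 76 mm from the screw axis, 118 mm high); y runs along its bed (30 mm wide, cork top 45 mm up, y = -32 to 165 mm), where the strip lies. The screw's round pad (30 mm) presses the strip's end with 30 N, rises 4 mm a turn, and lets go after a quarter of a turn.
- ratchet_axis (a point): Centre of the ratchet wrench's head, on the screw axis, 137 mm above the table. The wrench is captive on the screw's hex and swings level through any angle. Frame turns with it: the handle points along -x, z is up. Head 60 mm across, 18 mm thick (top at 146 mm); its retaining screw ends at 154 mm. The clamp's arm below is 28 mm wide, top at 120 mm.
- handle_grip (a point): Middle of the wrench's black handle grip, 145 mm from the screw axis, 137 mm above the table; same frame as ratchet_axis. Grip 24 mm wide, 15 mm thick, from 104 to 200 mm from the axis; the bare shank before it is 15 mm wide, 11 mm thick. Here the free swing (clicks every 15 degrees) takes 3 N and turning the screw 5 N.
- ratchet (a joint): Angle of the wrench about the screw axis (rad): 0 when its handle points along the clamp's -x; grows counter-clockwise seen from above.
- lever_tab (a point): Middle of the upright thumb tab (10 x 9 mm, top at 162 mm) of the direction lever on the wrench's neck. Lever pin: 40 mm from the screw axis towards the handle; tab 29 mm from the pin, handle side. It leans to the side the wrench drives: handle pointing at you, tab left = tighten, right = loosen. 2 N sideways on the tab flips it, past the middle it snaps; the wrench stays put.
- lever (a joint): Angle of the direction lever (rad): 0 = tighten, tab 28 degrees to one side of the handle's line; 1 = loosen, tab 28 degrees to the other side. It snaps to either end.
- screw (a joint): Angle of the clamp screw (rad): 0 = tight, as it was left; grows as it is loosened (counter-clockwise from above), 3.14 = half a turn. Tightening is negative.
- strip_mid (a point): Centre of the leaded border strip: rigid bar of coloured glass and lead in a zinc edge, 48 mm wide (x), 220 mm long (y), 10 mm thick (z up, coloured face), 0.3 kg. At first on the clamp's bed, its centre 85 mm from the screw axis along the clamp's +y and 50 mm above the table; overhangs the bed by 9 mm each side.
- strip_left (a point): Middle of the strip's short edge at its own +y end, half-way up.
- strip_right (a point): Middle of the strip's short edge at its own -y end (the end in the clamp at first), half-way up.
- rest_top (a point): Centre of the rest, at the height of its bearers' tops, 36 mm above the table. Fixed thin board (130 x 200 mm, 6 mm thick) with two felt-topped wooden bearers, each 25 mm wide and 120 mm long along the rest's x, centred at y = -70 and +70 mm. The strip is to lie across both, along the rest's y, either way round.
- lead_weight: Bystander: lead block, 70 x 45 x 34 mm with a stub on top (44 mm high). Origin under its centre.
- wide_brush: Bystander: wide flat brush with a wooden handle, 170 x 88 x 18 mm, lying.
- oak_block: Bystander: wooden block, 90 x 35 x 30 mm.
Mind the look-alikes: they are no part of the job. There is more than one size of the part that bears rest_top; the job needs the largest.

How it is judged:
By the outcome, as a careful person would: the job done as asked, in the order asked, and still so for the second after the job is handed in, with the robot touching nothing.
It also fails if it takes over 72 s, if anything falls off the work surface, if the arm or the gripper's body presses on something with over 40 N, if the wrist force passes 120 N, or if a joint passes its speed limit or range.

## Working session

There is one attempt and no reset: what is moved stays moved. The work goes in short steps, Python scripts to look and compute and a shell command to move; the robot and the scene stay as the last step left them, time stands still between calls to the robot, and variables do not carry over. Pictures are saved under pics/ and viewed, and the job is handed in when it is done.

```bash
ls; mkdir -p pics
cat > h.py <<'E'
import numpy as np, cv2
from plant import get_obs, capture, calibration
def snap(n,f):
    c=calibration(n); im,d=capture(n); np.savez('pics/'+f+'.npz',im=im,d=d,R=c['R'],t=c['t'],fovy=c['fovy'],cx=c['cx'],cy=c['cy'])
    cv2.imwrite('pics/'+f+'.png',im[:,:,::-1]); return im,d,c
def load(f):
    z=np.load('pics/'+f+'.npz'); return z['im'],z['d'],{k:z[k] for k in('R','t','fovy','cx','cy')}
def f_(c): return 240/np.tan(np.radians(float(c['fovy'])/2))
def ray(c,u,v):
    R=np.array(c['R']);t=np.array(c['t']);f=f_(c)
    d=R.T@np.array([(u-c['cx'])/f,(v-c['cy'])/f,1]);o=-R.T@t
    return o,d
def onz(c,u,v,z):
    o,d=ray(c,u,v); return o+d*(z-o[2])/d[2]
def pts(c,d):
    R=np.array(c['R']);t=np.array(c['t']);f=f_(c)
    v,u=np.mgrid[0:480,0:640]; P=np.stack([(u-c['cx'])/f*d,(v-c['cy'])/f*d,d],-1)
    return (P-t)@R
def proj(c,X):
    p=np.array(c['R'])@np.array(X)+np.array(c['t']); f=f_(c); return c['cx']+f*p[0]/p[2],c['cy']+f*p[1]/p[2]
E
python3 - <<'E'
from h import *
print(get_obs())
for n in('scene','side','wrist'):
    im,d,c=snap(n,n+'0'); print(n,c['fovy'],c['cx'],c['cy'],-np.array(c['R']).T@np.array(c['t']))
E
```

```text
pics
{'time': 0.0, 'joint_positions': array([ 1.11299809e+00,  3.42718704e-01,  1.52502588e+00, -2.12273777e-05,
        1.27539999e+00, -1.45995374e-01]), 'dq': array([ 3.74777816e-05,  4.11515894e-04, -6.86820492e-04, -3.76337507e-04,
        3.69842664e-04, -6.52942705e-04]), 'tau': array([ 1.09279325e-03, -4.31231153e+01, -2.44227058e+01,  7.18763703e-02,
        5.58150513e-02, -2.09240366e-04]), 'tool_pos': array([160.87177857, 499.351627  , 251.0439278 ]), 'tcp_rot': array([-3.14005428e+00, -2.05687591e-04,  2.82979583e+00]), 'contact_force': array([-0.2213649 ,  0.19850565, -0.01780113]), 'moment': array([ 0.01598953,  0.00970354, -0.05459955]), 'grip_width': 91.97564576555084}
scene 54.234007818554055 324.9346798988796 238.885551108087 [1441.51128028 -160.15622506  752.76325255]
side 49.68384100852058 320.51720761532516 245.7887590061476 [ -84.86500263 -605.69716733  912.79522458]
wrist 67.2266607057987 318.5433590536356 238.49952576452438 [ 98.16093661 519.86933144 383.92187153]
```

View pics/scene0.png

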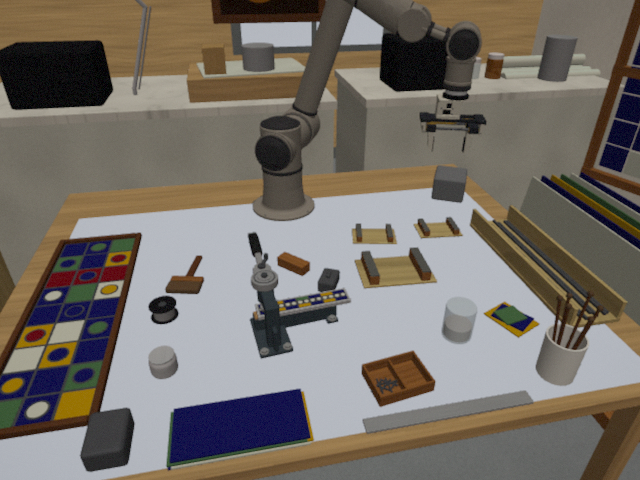

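View pics/side0.png

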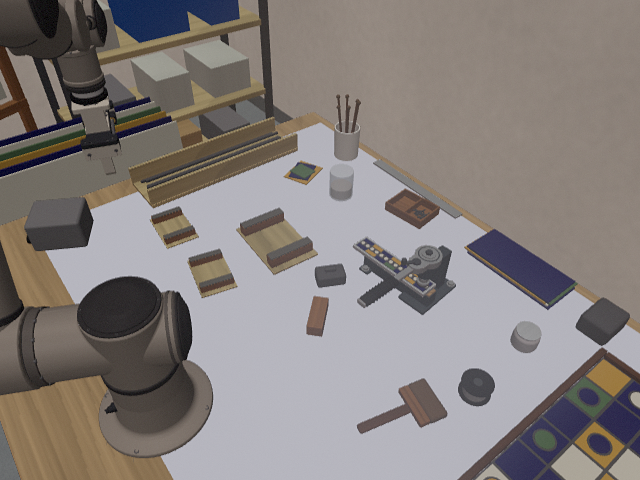

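View pics/wrist0.png

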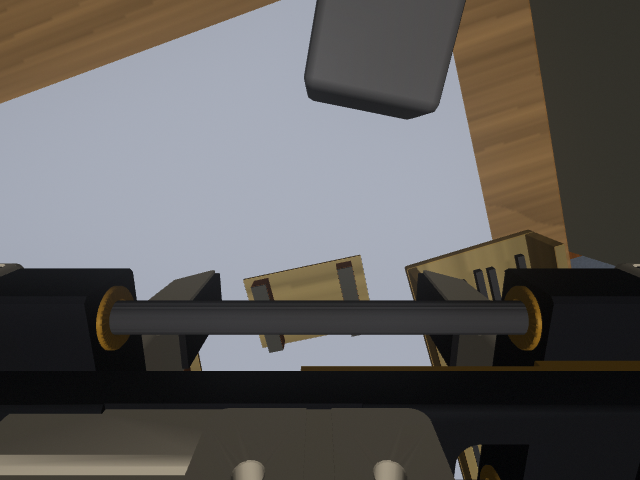

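Scene: clamp screw at about (264,278), wrench handle (255,245), strip from (262,310) to (348,298). There are three rests: the large one at (395,270), and small ones at (374,235) and (438,228). The lead weight is at (328,280), oak block at (293,263) and brush at (188,277). Next, close crops.

Run:
```python
from h import *
im,d,c=load('scene0'); cr=im[220:370,220:450]; cv2.imwrite('pics/sc_crop.png',cv2.resize(cr[:,:,::-1],None,fx=3.4,fy=3.4,interpolation=cv2.INTER_CUBIC))
im,d,c=load('side0'); cr=im[195:325,230:470]; cv2.imwrite('pics/sd_crop.png',cv2.resize(cr[:,:,::-1],None,fx=3.3,fy=3.3,interpolation=cv2.INTER_CUBIC))
for n in('scene0','side0'):
    im,d,c=load(n);P=pts(c,d)
    print(n,(d>0).mean())
    # table points check
    for uv in ([(264,278),(258,252),(395,270),(300,305)] if n=='scene0' else [(428,255),(375,292),(275,240),(395,260)]): print(uv,P[uv[1],uv[0]].round(1))
```

```text
scene0 0.9958984375
(264, 278) [ 613.5 -115.2  150.8]
(258, 252) [ 499.4 -118.5  145.3]
(395, 270) [449.7 252.3   7.3]
(300, 305) [609.1 -37.6  59.7]
side0 0.996005859375
(428, 255) [ 596.1 -119.1  148. ]
(375, 292) [ 436.1 -127.4  144.3]
(275, 240) [444.6 251.7   5.7]
(395, 260) [600.2 -27.3  59. ]
```

View pics/sc_crop.png

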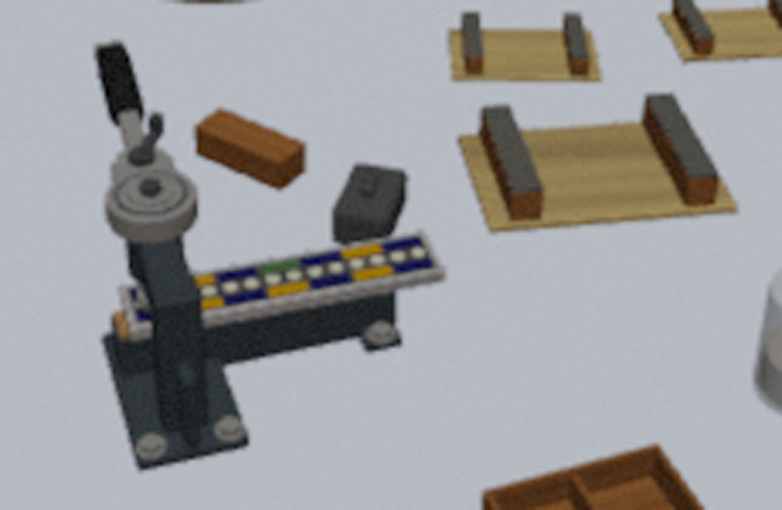

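View pics/sd_crop.png

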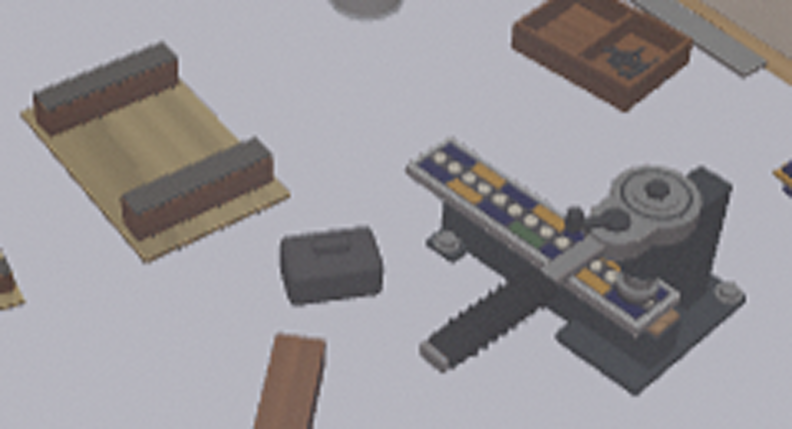

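Run:
```python
from h import *
for n in('scene0','side0'):
    im,d,c=load(n);P=pts(c,d).astype(float)
    tb=(abs(P[:,:,2])<12)&(P[:,:,0]>350)&(P[:,:,0]<800)&(abs(P[:,:,1])<300)
    tz=np.median(P[:,:,2][tb]);print(n,'table z',tz)
    roi=(P[:,:,0]>300)&(P[:,:,0]<760)&(P[:,:,1]>-250)&(P[:,:,1]<400)
    def rect(m,lab,z):
        k,l,st,ce=cv2.connectedComponentsWithStats(m.astype(np.uint8))
        for i in range(1,k):
            if st[i,4]<40: continue
            v,u=np.nonzero(l==i)
            cs=cv2.findContours((l==i).astype(np.uint8),cv2.RETR_EXTERNAL,cv2.CHAIN_APPROX_NONE)[0][0][:,0]
            q=np.array([onz(c,a,b,z)[:2] for a,b in cs],np.float32)
            r=cv2.minAreaRect(q); Q=P[l==i]
            print(lab,'px',ce[i].round(0),'rect',np.round(r[0],1),np.round(r[1],1),round(r[2],1),'depthmed',np.median(Q,0).round(1))
    Z=P[:,:,2]
    gray=(im.max(2).astype(int)-im.min(2)<25)&(im.max(2)<130)
    rect(roi&(abs(Z-36)<5)&(P[:,:,1]>100),'bearer',36)
    rect(roi&(abs(Z-55)<7)&(P[:,:,1]>-200)&(P[:,:,1]<120),'strip',55)
    rect(roi&(Z>130)&(Z<155),'wrench',144)
    rect(roi&(Z>155),'tab',162)
    rect(roi&(Z>10)&(Z<60)&(P[:,:,0]<590)&(P[:,:,1]>-60)&(P[:,:,1]<60),'low',30)
```

```text
scene0 table z 2.515551805674687
bearer px [419. 260.] rect [452.8 317.8] [ 29.6 129.4] 86.4 depthmed [457.6 316.4  37.7]
bearer px [370. 264.] rect [443.8 178.6] [ 27.6 130. ] 86.3 depthmed [451.  177.9  37.9]
bearer px [457. 330.] rect [732.7 294.6] [66.8 33.3] 58.0 depthmed [741.9 290.7  35.2]
strip px [312. 301.] rect [593.7  -5. ] [ 58. 173.] 5.0 depthmed [596.8  -6.2  56.7]
strip px [259. 311.] rect [ 604.3 -130.9] [57.1 15.8] 5.5 depthmed [ 610.7 -132.2   56.5]
strip px [273. 333.] rect [ 683.3 -111.8] [31.4 37.1] 78.6 depthmed [ 679.1 -109.8   54.6]
wrench px [260. 267.] rect [ 523.9 -112.7] [ 59.4 248. ] 88.1 depthmed [ 583.6 -119.8  146.7]
low px [293. 262.] rect [388.3 -22.7] [107.8  58.6] 42.5 depthmed [385.9 -20.3  30.1]
low px [319. 289.] rect [496.8   5.2] [123.8 123.9] 1.4 depthmed [567.9  34.4  55.5]
side0 table z 1.3113487396783667
bearer px [341. 190.] rect [697.2 289.1] [28.4 62.9] 53.2 depthmed [688.9 280.9  35.8]
bearer px [261. 218.] rect [447.1 315.7] [ 33.  120.7] 85.8 depthmed [445.8 316.3  35.9]
bearer px [289. 248.] rect [439. 176.] [ 32.6 121.5] 86.4 depthmed [439.2 176.9  36.2]
strip px [379. 255.] rect [585.   11.4] [ 54.1 138.4] 4.7 depthmed [583.8  10.   55.6]
strip px [440. 273.] rect [ 656.9 -121.7] [20.6 30.7] 59.4 depthmed [ 652.1 -121.3   54.4]
strip px [418. 284.] rect [ 595.7 -110.1] [53.5 65.4] 5.5 depthmed [ 587.  -115.6   55.5]
wrench px [404. 273.] rect [ 512.7 -132. ] [243.1  65.2] 8.8 depthmed [ 543.7 -125.2  145. ]
low px [377. 262.] rect [575.3  19.8] [ 72.7 124.2] 0.4 depthmed [573.1   7.   53.8]
low px [332. 276.] rect [465.7  47.8] [58.3 74.5] 67.2 depthmed [469.2  45.3  32. ]
low px [317. 314.] rect [368.6 -27.6] [105.5  36.9] 42.6 depthmed [368.2 -27.6  30. ]
```

```bash
cat > plan.py <<'E'
import sys,json
from h import *
def plan(x,y,z,yawdeg,n=None,step=40,ystep=8):
    o=get_obs(); p=np.array(o['tool_pos']); yaw=np.degrees(o['tcp_rot'][2]); r=np.array(o['tcp_rot'])
    print('t',round(o['time'],2),'pos',p.round(1),'rpy',np.degrees(r).round(2),'F',np.array(o['contact_force']).round(1),'g',round(o['grip_width'],1),'q',np.degrees(o['joint_positions']).round(0))
    dy=(yawdeg-yaw+180)%360-180; D=np.array([x,y,z])-p
    if n is None: n=max(1,int(np.ceil(max(np.linalg.norm(D)/step,abs(dy)/ystep))))
    for i in range(n):
        a=np.radians(yaw+dy*i/n); d=D/n
        print([round(float(d@[np.cos(a),np.sin(a),0]),1),round(float(d@[np.sin(a),-np.cos(a),0]),1),round(float(-d[2]),1),round(-dy/n,2)])
if __name__=='__main__':
    a=[float(v) for v in sys.argv[1:]]; plan(*a[:4],n=int(a[4]) if len(a)>4 else None)
E
python3 plan.py 470 -100 300 0
```

```text
t 0.15 pos [160.9 499.5 251.2] rpy [-1.7993e+02 -1.0000e-02  1.6213e+02] F [ 0.  -0.1  0.5] g 91.7 q [64. 20. 87.  0. 73. -8.]
[-22.8, -22.7, -2.3, np.float64(7.72)]
[-25.6, -19.4, -2.3, np.float64(7.72)]
[-28.0, -15.8, -2.3, np.float64(7.72)]
[-29.8, -11.9, -2.3, np.float64(7.72)]
[-31.2, -7.8, -2.3, np.float64(7.72)]
[-31.9, -3.5, -2.3, np.float64(7.72)]
[-32.1, 0.8, -2.3, np.float64(7.72)]
[-31.7, 5.1, -2.3, np.float64(7.72)]
[-30.7, 9.3, -2.3, np.float64(7.72)]
[-29.2, 13.4, -2.3, np.float64(7.72)]
[-27.1, 17.2, -2.3, np.float64(7.72)]
[-24.6, 20.7, -2.3, np.float64(7.72)]
[-21.6, 23.8, -2.3, np.float64(7.72)]
[-18.2, 26.5, -2.3, np.float64(7.72)]
[-14.5, 28.7, -2.3, np.float64(7.72)]
[-10.5, 30.4, -2.3, np.float64(7.72)]
[-6.3, 31.5, -2.3, np.float64(7.72)]
[-2.0, 32.1, -2.3, np.float64(7.72)]
[2.3, 32.0, -2.3, np.float64(7.72)]
[6.6, 31.4, -2.3, np.float64(7.72)]
[10.7, 30.3, -2.3, np.float64(7.72)]
```

```bash
python3 -m jog '[0,-23,-23,-2,8, 0,-26,-19,-2,8, 0,-28,-16,-2,8, 0,-30,-12,-2,8, 0,-31,-8,-2,8]'; python3 plan.py 470 -100 300 0 | head -8
```

```text
time: 0.65
tool_pos: [232.4, 352.2, 259.3]
tcp_rot: [-3.138, 0.001, 2.113]
contact_force: [0.6, 0.3, -0.6]
grip_width: 91.8
t 0.65 pos [232.4 352.2 259.3] rpy [-1.7977e+02  8.0000e-02  1.2104e+02] F [ 0.6  0.3 -0.6] g 91.8 q [ 46.   8. 101.  -0.  71.  15.]
[-31.9, -1.9, -2.5, np.float64(7.57)]
[-31.8, 2.4, -2.5, np.float64(7.57)]
[-31.3, 6.5, -2.5, np.float64(7.57)]
[-30.1, 10.6, -2.5, np.float64(7.57)]
[-28.5, 14.5, -2.5, np.float64(7.57)]
[-26.3, 18.1, -2.5, np.float64(7.57)]
[-23.7, 21.4, -2.5, np.float64(7.57)]
```

```bash
python3 -m jog '[0,-32,-2,-2.5,7.6, 0,-32,2,-2.5,7.6, 0,-31,6.5,-2.5,7.6, 0,-30,10.6,-2.5,7.6, 0,-28.5,14.5,-2.5,7.6]'; python3 -m jog '[0,-26,18,-2.5,7.6, 0,-24,21.4,-2.5,7.6, 0,-21,24,-2.5,7.6, 0,-17.5,26.5,-2.5,7.6, 0,-14,29,-2.5,7.6]'; python3 plan.py 470 -100 300 0
```

```text
time: 1.15
tool_pos: [305.5, 203.4, 272.0]
tcp_rot: [-3.139, 0.005, 1.422]
contact_force: [0.5, 0.1, 0.0]
grip_width: 91.8
time: 1.65
tool_pos: [373.7, 52.1, 285.2]
tcp_rot: [3.141, 0.005, 0.73]
contact_force: [0.7, 0.3, -0.3]
grip_width: 91.9
t 1.65 pos [373.7  52.1 285.2] rpy [179.97   0.29  41.84] F [ 0.7  0.3 -0.3] g 91.9 q [ -4.   2. 104.  -0.  74.  45.]
[-5.0, 29.6, -2.5, np.float64(6.97)]
[-1.3, 30.0, -2.5, np.float64(6.97)]
[2.3, 29.9, -2.5, np.float64(6.97)]
[5.9, 29.4, -2.5, np.float64(6.97)]
[9.5, 28.5, -2.5, np.float64(6.97)]
[12.9, 27.1, -2.5, np.float64(6.97)]
```

```bash
python3 -m jog '[0,-5,29.6,-2.5,7, 0,-1,30,-2.5,7, 0,2.3,30,-2.5,7, 0,6,29.4,-2.5,7, 0,9.5,28.5,-2.5,7]'; python3 -m jog '[0,13,27,-2.5,7, 0,0,0,0,0]'
python3 - <<'E'
from h import *
snap('wrist','w1'); print(get_obs()['tool_pos'])
E
```

```text
time: 2.15
tool_pos: [454.1, -82.1, 297.8]
tcp_rot: [3.139, 0.005, 0.091]
contact_force: [-1.1, 0.4, 0.1]
grip_width: 91.8
time: 2.35
tool_pos: [471.2, -111.8, 299.7]
tcp_rot: [3.138, 0.005, -0.043]
contact_force: [0.5, 1.0, 0.7]
grip_width: 92.1
[ 470.20096633 -110.31683843  299.51167322]
```

View pics/w1.png

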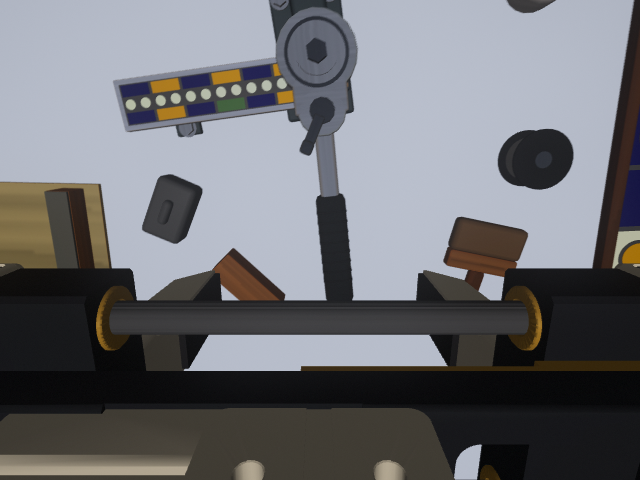

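Wrist view: head and retaining screw at (316,50), lever pin (321,110), tab (306,148) on the image-left (+y) side, which is tighten. The grip runs from (330,195) to (339,300), and the strip's left end corners are at (113,82) and (128,131).

Run:
```python
from h import *
im,d,c=load('w1'); P=pts(c,d)
print('cam',-np.array(c['R']).T@np.array(c['t']),'axis',np.array(c['R'])[2])
print('table z', np.median(P[150:180,400:470,2]))
# head circle
m=(P[:,:,2]>135)
g=cv2.cvtColor(im,cv2.COLOR_RGB2GRAY)
cv2.imwrite('pics/w1c.png',cv2.resize(im[0:320,90:390,::-1],None,fx=2.2,fy=1.85,interpolation=cv2.INTER_CUBIC))
A=onz(c,316,50,154);print('axis',A)
for k,uv,z in [('pin',(321,110),150),('tab',(306,149),162),('gripstart',(330.5,195),144),('gripend',(339.5,298),144),('shank',(326,160),142)]:
    X=onz(c,*uv,z); e=X-A; print(k,X.round(1),'r',np.hypot(*e[:2]).round(1),'ang',np.degrees(np.arctan2(e[1],e[0])).round(1)%360,'depthpt',P[int(uv[1]),int(uv[0])].round(1))
for uv in [(113,82),(128,131)]: print('strip corner',onz(c,*uv,55).round(1),P[uv[1]-3 if uv[1]>100 else uv[1]+3,uv[0]+3].round(1))
# strip mask
s=((abs(P[:,:,2]-55)<6)&(P[:,:,1]>-90)&(P[:,:,0]>520)).astype(np.uint8)
cs=max(cv2.findContours(s,0,cv2.CHAIN_APPROX_NONE)[0],key=len)[:,0]
q=np.array([onz(c,a,b,55)[:2] for a,b in cs],np.float32); r=cv2.minAreaRect(q); print(r); print(cv2.boxPoints(r))
# lines of long sides
for lo in (0,1):
    L=[]
    for u in range(130,270,4):
        v=np.nonzero(s[:,u])[0]
        if len(v)>3: L.append(onz(c,u,(v.min()-.5) if lo==0 else v.max()+.5,55)[:2])
    vx,vy,x0,y0=cv2.fitLine(np.array(L,np.float32),cv2.DIST_HUBER,0,.01,.01)[:,0]; print('side',np.degrees(np.arctan2(vy,vx)),x0,y0)
# shank/handle line
w=(P[:,:,2]>130)
for v in (160,170,180,205,220,240,260,280):
    u=np.nonzero(w[v,300:360])[0]+300; a,b=onz(c,u.min()-.5,v,143 if v>190 else 142),onz(c,u.max()+.5,v,143); print(v,u.min(),u.max(),((a+b)/2).round(1),np.linalg.norm(a-b).round(1))
```

```text
cam [ 538.4787455  -114.16257164  432.19021326] axis [-0.25205399  0.00783129 -0.96768149]
table z 0.26508116044537344
axis [ 602.49612768 -116.00953188  154.        ]
pin [ 563.  -117.9  150. ] r 39.6 ang 182.8 depthpt [ 562.9 -117.9  150.9]
tab [ 535.6 -105.8  162. ] r 67.7 ang 171.3 depthpt [ 535.6 -105.7  160.9]
gripstart [ 498.9 -122.9  144. ] r 103.8 ang 183.8 depthpt [ 498.7 -122.6  142.5]
gripend [ 409.7 -127.6  144. ] r 193.2 ang 183.4 depthpt [ 410.3 -127.1  145.4]
shank [ 526.3 -120.4  142. ] r 76.3 ang 183.3 depthpt [ 526.4 -120.4  142.9]
strip corner [605.4  81.   55. ] [602.8  79.   54.2]
strip corner [559.6  74.5  55. ] [562.3  70.6  55.8]
((590.7464599609375, -5.2923736572265625), (48.420005798339844, 169.13575744628906), 4.92053747177124)
[[559.37195   76.887245]
 [573.8794   -91.625175]
 [622.121    -87.47199 ]
 [607.6135    81.04043 ]]
side -85.082306 614.79565 -2.663677
side -85.0462 565.7771 3.5998845
160 318 336 [ 526.3 -121.2  142.5] 14.9
170 319 337 [ 518.6 -121.7  142.5] 15.0
180 320 337 [ 510.7 -121.8  142.5] 14.3
205 317 345 [ 490.7 -123.1  143. ] 23.4
220 318 347 [ 478.3 -123.9  143. ] 24.5
240 320 349 [ 461.3 -125.   143. ] 24.9
260 322 350 [ 443.8 -125.7  143. ] 24.4
280 324 351 [ 425.9 -126.4  143. ] 23.9
```

View pics/w1c.png

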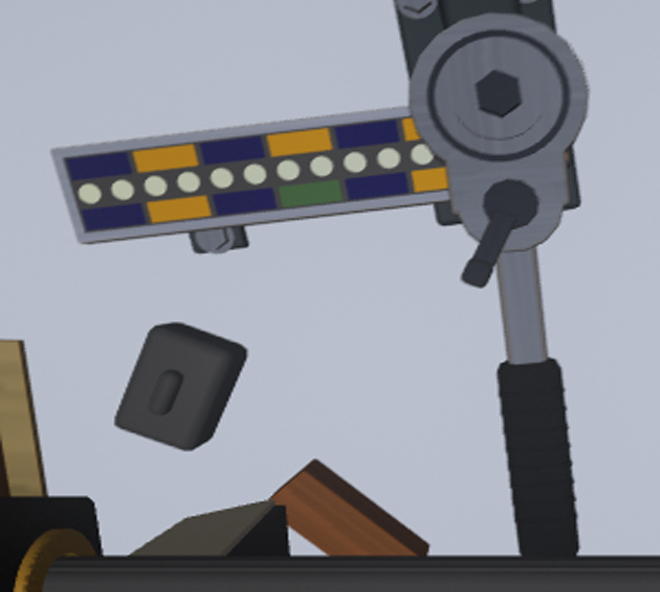

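```bash
python3 plan.py 536.6 -137 205 3.3
```

```text
t 2.4 pos [ 470.2 -110.3  299.5] rpy [179.85   0.36  -2.25] F [-0.4  0.4 -1. ] g 92.0 q [-22.  13.  88.  -0.  79.  70.]
[22.5, 8.0, 31.5, np.float64(-1.85)]
[22.2, 8.7, 31.5, np.float64(-1.85)]
[21.9, 9.5, 31.5, np.float64(-1.85)]
```

```bash
python3 -m jog '[0,22.5,8,31.5,-1.9, 0,22,8.7,31.5,-1.9, 0,22,9.5,31.5,-1.8, 0,0,0,0,0]'; python3 plan.py 536.6 -137 179 3.3 1
```

```text
time: 2.8
tool_pos: [536.6, -134.3, 202.6]
tcp_rot: [3.14, 0.005, 0.071]
contact_force: [1.0, -0.5, -0.3]
grip_width: 91.9
t 2.8 pos [ 536.6 -134.3  202.6] rpy [179.93   0.31   4.08] F [ 1.  -0.5 -0.3] g 91.9 q [-22.  25.  87.  -0.  68.  64.]
[-0.1, 2.7, 23.6, np.float64(0.78)]
```

```bash
python3 -m jog '[0,0,1.5,12,0.5, 0,0,1.2,11.6,0.3, 0,0,0,0,0]'
python3 - <<'E'
from h import *
snap('wrist','w2');snap('scene','s2')
im,d,c=load('s2'); cv2.imwrite('pics/s2c.png',cv2.resize(im[200:330,200:350,::-1],None,fx=4,fy=4,interpolation=cv2.INTER_CUBIC))
E
python3 plan.py 536.6 -165 178 3.3 3
```

```text
time: 3.1
tool_pos: [535.1, -134.9, 178.7]
tcp_rot: [3.141, 0.006, 0.059]
contact_force: [-0.7, -0.4, -0.0]
grip_width: 91.7
t 3.2 pos [ 536.  -135.2  180.2] rpy [179.9    0.19   3.41] F [-0.4  0.4  0.1] g 91.7 q [-22.  26.  89.  -0.  65.  65.]
[-0.4, 9.9, 0.7, np.float64(0.04)]
[-0.4, 9.9, 0.7, np.float64(0.04)]
[-0.4, 9.9, 0.7, np.float64(0.04)]
```

View pics/w2.png

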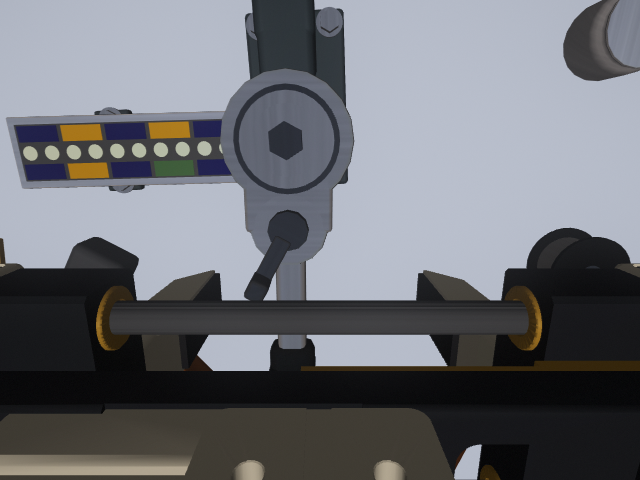

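View pics/s2c.png

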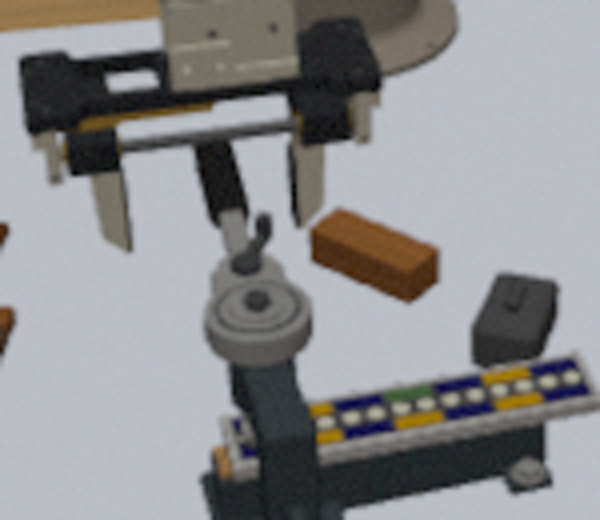

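The fingers straddle the tab: right finger at +y, with the tab at (258,292) in the wrist view between them. Now I'll sweep towards -y.

```bash
python3 -m jog '[0,0,8,1,0, 0,0,8,0,0]'; python3 -m jog '[0,0,7,0,0, 0,0,6,0,0, 0,0,0,0,0]';  python3 - <<'E'
from h import *
snap('wrist','w3')
im,d,c=load('w3'); cv2.imwrite('pics/w3c.png',im[:380,100:500,::-1])
E
python3 plan.py 536.6 -165 178 3.3 3
```

```text
time: 3.4
tool_pos: [536.8, -150.7, 181.0]
tcp_rot: [3.14, 0.002, 0.061]
contact_force: [-1.9, 3.0, 0.1]
grip_width: 91.7
time: 3.7
tool_pos: [537.7, -166.6, 182.0]
tcp_rot: [3.139, 0.001, 0.06]
contact_force: [0.6, -0.3, -0.2]
grip_width: 91.8
t 3.75 pos [ 537.7 -166.3  182. ] rpy [1.7985e+02 4.0000e-02 3.4100e+00] F [-0.3 -0.5 -0.2] g 91.9 q [-25.  27.  87.  -0.  66.  62.]
[-0.3, -0.5, 1.3, np.float64(0.04)]
[-0.3, -0.5, 1.3, np.float64(0.04)]
[-0.3, -0.5, 1.3, np.float64(0.04)]
```

View pics/w3c.png

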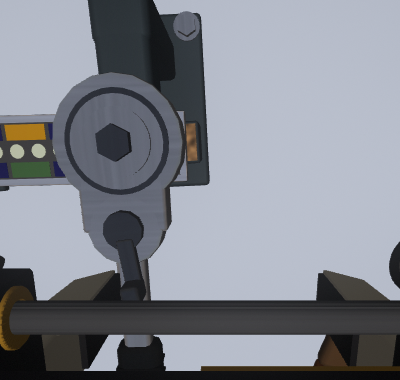

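Run:
```python
from h import *
im,d,c=load('w3'); A=np.array([602.5,-116,0])
P=pts(c,d)
for k,uv,z in [('axis',(213,142),154),('pin',(222,230),150),('tab',(232,291),162),('shank',(235,270),142),('shank2',(238,332),142)]:
    X=onz(c,*uv,z); e=X-A; print(k,X.round(1),'r',np.hypot(*e[:2]).round(1),'ang',(np.degrees(np.arctan2(e[1],e[0]))%360).round(1),P[int(uv[1]),int(uv[0])].round(1))
cv2.imwrite('pics/w3d.png',cv2.resize(im[190:350,160:320,::-1],None,fx=4,fy=4,interpolation=cv2.INTER_CUBIC))
```

```text
axis [ 603.3 -117.3  154. ] r 1.6 ang 302.7 [ 604.3 -162.4  314.7]
pin [ 563.7 -119.9  150. ] r 39.0 ang 185.7 [ 563.9 -120.1  150.7]
tab [ 538.5 -127.3  162. ] r 65.0 ang 190.0 [ 538.5 -127.3  161.9]
shank [ 541.3 -124.2  142. ] r 61.7 ang 187.6 [ 544.7 -126.2  151.2]
shank2 [ 506.8 -125.9  142. ] r 96.2 ang 185.9 [ 561.8 -146.5  239.4]
```

View pics/w3d.png

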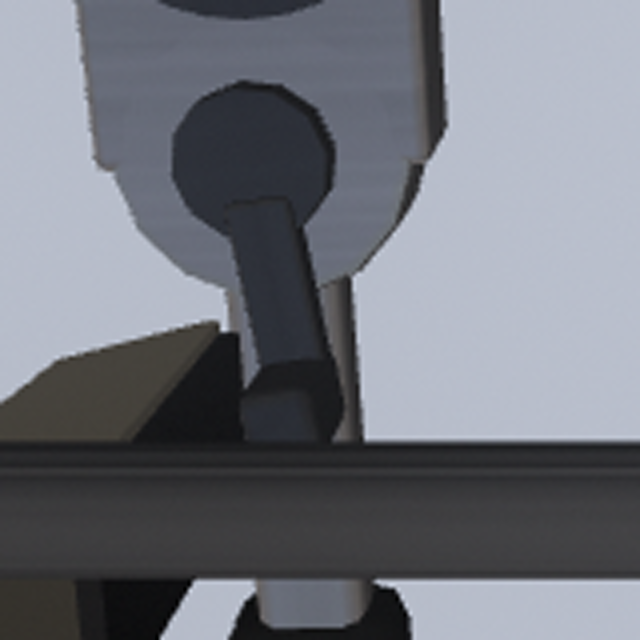

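```bash
python3 -m jog '[0,0,5,1.5,0, 0,0,4,1,0, 0,0,0,0,0]';  python3 - <<'E'
from h import *
snap('wrist','w4'); c=calibration('wrist')
im,d,c=load('w4'); cv2.imwrite('pics/w4d.png',cv2.resize(im[190:350,160:320,::-1],None,fx=4,fy=4,interpolation=cv2.INTER_CUBIC))
E
```

```text
time: 4.05
tool_pos: [538.8, -175.9, 179.7]
tcp_rot: [3.139, -0.001, 0.059]
contact_force: [-0.8, 1.2, 1.1]
grip_width: 91.5
```

View pics/w4d.png

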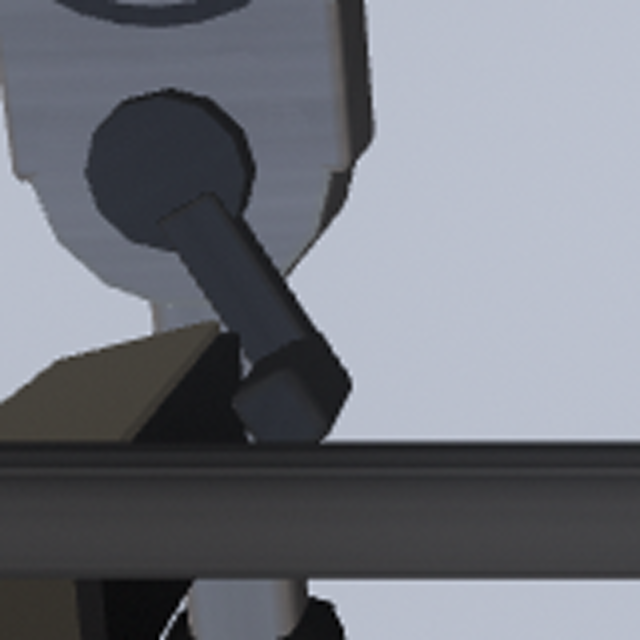

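```bash
python3 -m jog '[0,0,-15,-10,0, 0,-25,-17,-15,0, 0,-40,-15,0,0, 0,-15,0,0,0, 0,0,0,0,0]';  python3 - <<'E'
from h import *
snap('wrist','w5')
im,d,c=load('w5'); cv2.imwrite('pics/w5.png',im[:,:,::-1])
E
python3 plan.py 458 -124 145 3.3
```

```text
time: 4.6
tool_pos: [453.8, -128.8, 207.2]
tcp_rot: [3.137, -0.002, 0.061]
contact_force: [-0.2, 0.4, 0.7]
grip_width: 91.4
t 4.65 pos [ 454.6 -128.9  207.2] rpy [ 1.7976e+02 -1.6000e-01  3.5100e+00] F [-0.   0.7  0.4] g 91.6 q [-25.  17.  99.  -0.  64.  62.]
[1.8, -2.3, 31.1, np.float64(0.11)]
[1.8, -2.3, 31.1, np.float64(0.11)]
```

View pics/w5.png

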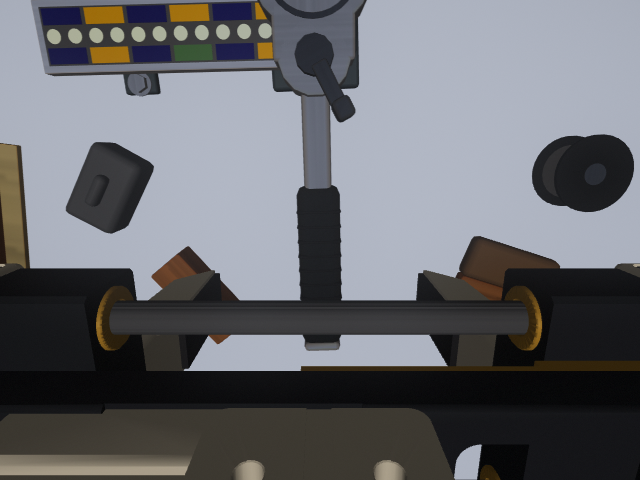

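Run:
```python
from h import *
im,d,c=load('w5'); P=pts(c,d); A=np.array([602.5,-116,0]);Q={}
for k,uv,z in [('pin',(313,54),150),('tab',(345,111),162)]:
    X=onz(c,*uv,z); Q[k]=X; e=X-A; print(k,X.round(1),'r',np.hypot(*e[:2]).round(1),'ang',(np.degrees(np.arctan2(e[1],e[0]))%360).round(1))
e=Q['tab']-Q['pin'];print('lever dir',np.degrees(np.arctan2(e[1],e[0]))%360)
w=(P[:,:,2]>130)&(P[:,:,2]<150);L=[]
for v in (130,150,170,195,210,230,250,270,285):
    u=np.nonzero(w[v,290:360])[0]+290; a,b=onz(c,u.min()-.5,v,142),onz(c,u.max()+.5,v,142); m=(a+b)/2; L.append(m[:2]); e=m-A; print(v,m.round(1),np.linalg.norm(a-b).round(1),(np.degrees(np.arctan2(e[1],e[0]))%360).round(1))
l=cv2.fitLine(np.array(L,np.float32),cv2.DIST_L2,0,.01,.01)[:,0]; print(np.degrees(np.arctan2(l[1],l[0]))%360)
```

```text
pin [ 563.3 -119.6  150. ] r 39.4 ang 185.3
tab [ 537.2 -136.2  162. ] r 68.4 ang 197.2
lever dir 212.46597959565693
130 [ 528.8 -123.3  142. ] 14.7 185.7
150 [ 518.6 -124.   142. ] 14.9 185.4
170 [ 508.1 -125.1  142. ] 15.1 185.5
195 [ 494.7 -126.2  142. ] 23.6 185.4
210 [ 486.4 -127.   142. ] 24.4 185.4
230 [ 475. -128.  142.] 24.2 185.4
250 [ 463.4 -129.   142. ] 24.0 185.3
270 [ 451.4 -130.   142. ] 24.9 185.3
285 [ 442.1 -130.6  142. ] 24.0 185.2
4.905585
```

Lever is now about 27° on the loosen side: direction 212.5° against 185° for the handle. Next, grasp the grip.

```bash
python3 plan.py 458 -129 145 5 3; python3 -m jog '[0,1.5,0,20,-0.5, 0,1.5,0,20,-0.5, 0,1,0,20,-0.5, 0,0,0,2,0]';python3 plan.py 458 -129 145 5 1
```

```text
t 4.65 pos [ 454.6 -128.9  207.2] rpy [ 1.7976e+02 -1.6000e-01  3.5100e+00] F [-0.   0.7  0.4] g 91.6 q [-25.  17.  99.  -0.  64.  62.]
[1.1, 0.1, 20.7, np.float64(-0.5)]
[1.1, 0.1, 20.7, np.float64(-0.5)]
[1.1, 0.1, 20.7, np.float64(-0.5)]
time: 5.05
tool_pos: [464.7, -129.0, 146.1]
tcp_rot: [3.133, -0.011, 0.089]
contact_force: [0.6, 0.6, -0.4]
grip_width: 91.8
t 5.05 pos [ 464.7 -129.   146.1] rpy [179.51  -0.62   5.1 ] F [ 0.6  0.6 -0.4] g 91.8 q [-25.  22. 103.  -0.  55.  60.]
[-6.7, -0.6, 1.1, np.float64(0.1)]
```

```bash
python3 -m jog '[1,-3,0,1,0, 1,0,0,0,0, 1,0,0,0,0, 1,0,0,0,0, 1,0,0,0,0]';python3 plan.py 458 -129 145 5 1
```

```text
time: 5.55
tool_pos: [464.3, -129.8, 147.6]
tcp_rot: [3.131, -0.015, 0.089]
contact_force: [-0.1, -0.5, 0.1]
grip_width: 56.3
t 5.55 pos [ 464.3 -129.8  147.6] rpy [179.38  -0.85   5.09] F [-0.1 -0.5  0.1] g 56.3 q [-25.  21. 103.  -0.  54.  60.]
[-6.3, -1.4, 2.6, np.float64(0.09)]
```

```bash
python3 -m jog '[1,-3,0,2,0, 1,0,0,1,0, 1,0,0,0,0, 1,0,0,0,0, 1,0,0,0,0]';python3 plan.py 458 -129 145 5 1
```

```text
time: 6.05
tool_pos: [461.2, -130.2, 145.0]
tcp_rot: [3.13, -0.016, 0.089]
contact_force: [0.4, -0.2, 0.7]
grip_width: 23.8
t 6.05 pos [ 461.2 -130.2  145. ] rpy [179.36  -0.9    5.08] F [ 0.4 -0.2  0.7] g 23.8 q [-25.  21. 104.  -0.  54.  60.]
[-3.1, -1.5, 0.0, np.float64(0.08)]
```

```bash
python3 -m jog '[1,0.5,-9.5,0,3.8, 1,1.2,-18.5,0,7.5, 1,1.2,-18.5,0,7.5]';cat > arc.py <<'E'
from h import *
o=get_obs();p=o['tool_pos'];e=p[:2]-np.array([602.5,-116.4]);F=np.array(o['contact_force']);yaw=np.degrees(o['tcp_rot'][2])
th=np.arctan2(e[1],e[0]);T=np.array([-np.sin(th),np.cos(th)])
print('t',round(o['time'],2),'phi',round(np.degrees(th)%360,1),'yaw+180',round((yaw+180)%360,1),'r',round(np.hypot(*e),1),'z',round(p[2],1),'rp',np.degrees(o['tcp_rot'][:2]).round(1),'F',F.round(1),'Ftan(ccw)',round(F[:2]@T,1),'g',round(o['grip_width'],1),'q',np.degrees(o['joint_positions']).round(0))
E
python3 arc.py
```

```text
time: 6.35
tool_pos: [464.2, -84.5, 145.0]
tcp_rot: [3.135, -0.017, -0.249]
contact_force: [2.7, 1.8, -0.8]
grip_width: 23.8
t 6.35 phi 167.0 yaw+180 165.7 r 142.0 z 145.0 rp [179.6  -1. ] F [ 2.7  1.8 -0.8] Ftan(ccw) -2.4 g 23.8 q [-19.  21. 105.  -0.  53.  85.]
```

```bash
python3 -m jog '[1,1.2,-18.5,0,7.5, 1,1.2,-18.5,0,7.5, 1,1.2,-18.5,0,7.5, 1,1.2,-18.5,0,7.5]'; python3 arc.py
```

```text
time: 6.75
tool_pos: [500.7, -17.4, 145.0]
tcp_rot: [-3.14, -0.019, -0.788]
contact_force: [3.8, -3.8, -2.3]
grip_width: 23.5
t 6.75 phi 135.8 yaw+180 134.8 r 142.0 z 145.0 rp [-179.9   -1.1] F [ 3.8 -3.8 -2.3] Ftan(ccw) 0.0 g 23.5 q [-10.  23. 100.  -1.  55. 125.]
```

```bash
python3 -m jog '[1,1.2,-18.5,0,7.5, 1,1.2,-18.5,0,7.5, 1,1.2,-18.5,0,7.5, 1,0,0,0,0]'; python3 arc.py
python3 - <<'E'
from h import *
snap('wrist','w6')
E
```

```text
time: 7.15
tool_pos: [549.6, 15.3, 145.1]
tcp_rot: [-3.134, -0.02, -1.194]
contact_force: [2.0, -0.6, 4.1]
grip_width: 23.7
t 7.15 phi 111.9 yaw+180 111.6 r 141.9 z 145.1 rp [-179.6   -1.1] F [ 2.  -0.6  4.1] Ftan(ccw) -1.6 g 23.7 q [ -6.  28.  93.  -1.  59. 153.]
```

View pics/w6.png

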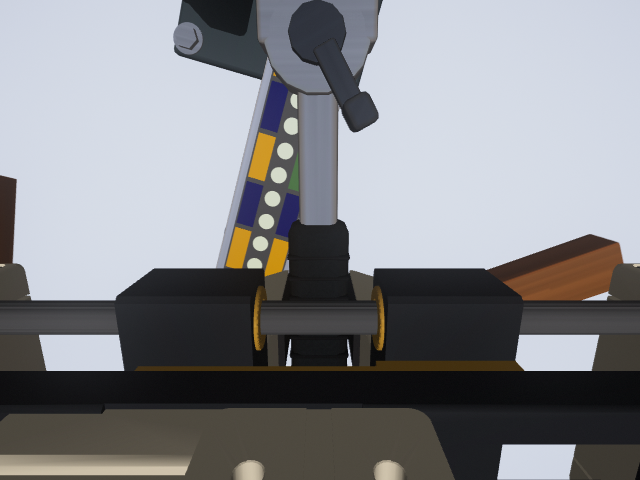

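```bash
python3 -m jog '[1,0.6,9,0,-3.8, 1,1.2,18.5,0,-7.5, 1,1.2,18.5,0,-7.5]'; python3 arc.py; python3 -m jog '[1,1.2,18.5,0,-7.5, 1,1.2,18.5,0,-7.5, 1,1.2,18.5,0,-7.5, 1,1.2,18.5,0,-7.5]'; python3 arc.py
```

```text
time: 7.5
tool_pos: [509.6, -9.2, 145.1]
tcp_rot: [-3.138, -0.022, -0.845]
contact_force: [3.7, -3.3, -1.7]
grip_width: 23.7
t 7.5 phi 130.9 yaw+180 131.6 r 141.9 z 145.1 rp [-179.8   -1.3] F [ 3.7 -3.3 -1.7] Ftan(ccw) -0.6 g 23.7 q [ -9.  24.  99.  -1.  56. 130.]
time: 7.9
tool_pos: [467.2, -73.3, 145.2]
tcp_rot: [3.137, -0.027, -0.294]
contact_force: [9.2, -1.3, -7.6]
grip_width: 23.3
t 7.9 phi 162.3 yaw+180 163.1 r 142.0 z 145.2 rp [179.8  -1.5] F [ 9.2 -1.3 -7.6] Ftan(ccw) -1.5 g 23.3 q [-18.  21. 105.  -0.  53.  89.]
```

```bash
python3 -m jog '[1,2,18.5,0.7,-7.5, 1,2,18.5,0.5,-7.5, 1,1.5,18.5,0,-7.5, 1,1.2,18.5,0,-7.5]'; python3 arc.py
```

```text
time: 8.3
tool_pos: [464.0, -148.4, 145.2]
tcp_rot: [3.129, -0.026, 0.253]
contact_force: [11.2, 4.1, -8.7]
grip_width: 23.5
t 8.3 phi 193.0 yaw+180 194.5 r 142.2 z 145.2 rp [179.3  -1.5] F [11.2  4.1 -8.7] Ftan(ccw) -1.5 g 23.5 q [-27.  22. 103.   1.  54.  48.]
```

```bash
python3 -m jog '[1,2,18.5,0.7,-7.5, 1,2,18.5,0.7,-7.5, 1,2,18.5,0.5,-7.5, 1,2,18.5,0.5,-7.5]'; python3 arc.py; python3 -m jog '[1,2,18.5,0.7,-7.5, 1,2,18.5,0.7,-7.5, 1,2,18.5,0.5,-7.5, 1,2,18.5,0.5,-7.5]'; python3 arc.py
```

```text
time: 8.7
tool_pos: [498.8, -213.7, 145.1]
tcp_rot: [3.123, -0.016, 0.8]
contact_force: [1.5, 1.9, 1.3]
grip_width: 23.7
t 8.7 phi 223.2 yaw+180 225.8 r 142.2 z 145.1 rp [178.9  -0.9] F [1.5 1.9 1.3] Ftan(ccw) -0.3 g 23.7 q [-32.  27.  94.   1.  58.  12.]
time: 9.1
tool_pos: [561.5, -252.5, 145.2]
tcp_rot: [3.119, -0.003, 1.344]
contact_force: [0.4, -1.8, 1.0]
grip_width: 24.2
t 9.1 phi 253.2 yaw+180 257.0 r 142.1 z 145.2 rp [ 1.787e+02 -1.000e-01] F [ 0.4 -1.8  1. ] Ftan(ccw) 0.9 g 24.2 q [-32.  34.  82.   1.  63. -19.]
```

```bash
python3 -m jog '[1,1.5,18.5,0,-6.8, 1,1.5,18.5,0,-6.8, 1,1.5,18.5,0,-6.8, 1,1.5,18.5,0,-6.8]'; python3 arc.py;python3 -m jog '[1,1.5,18.5,0,-6.8, 1,0,0,0,0, 1,0,0,0,0]'; python3 arc.py
python3 - <<'E'
from h import *
snap('wrist','w7'); snap('scene','s7'); snap('side','d7')
im,d,c=load('s7'); a=cv2.resize(im[200:360,180:360,::-1],None,fx=3,fy=3,interpolation=cv2.INTER_CUBIC)
cv2.imwrite('pics/s7c.png',a)
E
```

```text
time: 9.5
tool_pos: [632.4, -255.4, 145.2]
tcp_rot: [3.124, 0.008, 1.839]
contact_force: [0.0, -1.8, 0.1]
grip_width: 24.3
t 9.5 phi 282.1 yaw+180 285.4 r 142.2 z 145.2 rp [179.    0.4] F [ 0.  -1.8  0.1] Ftan(ccw) -0.4 g 24.3 q [-29.  41.  69.   0.  70. -44.]
time: 9.8
tool_pos: [650.3, -250.3, 145.2]
tcp_rot: [3.123, 0.01, 1.965]
contact_force: [1.3, -0.3, 1.3]
grip_width: 24.0
t 9.8 phi 289.6 yaw+180 292.6 r 142.2 z 145.2 rp [178.9   0.6] F [ 1.3 -0.3  1.3] Ftan(ccw) 1.2 g 24.0 q [-28.  42.  66.   0.  71. -50.]
```

View pics/s7c.png

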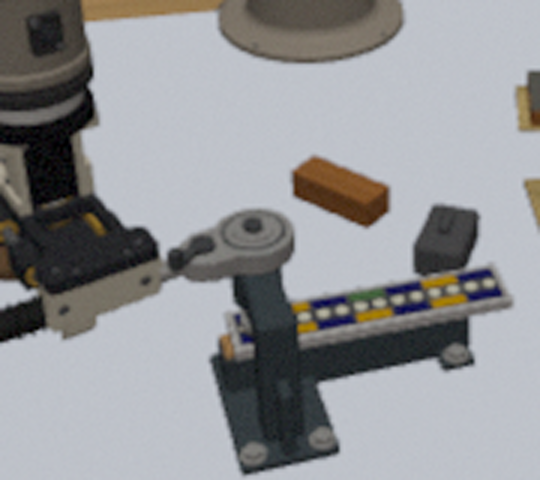

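View pics/w7.png

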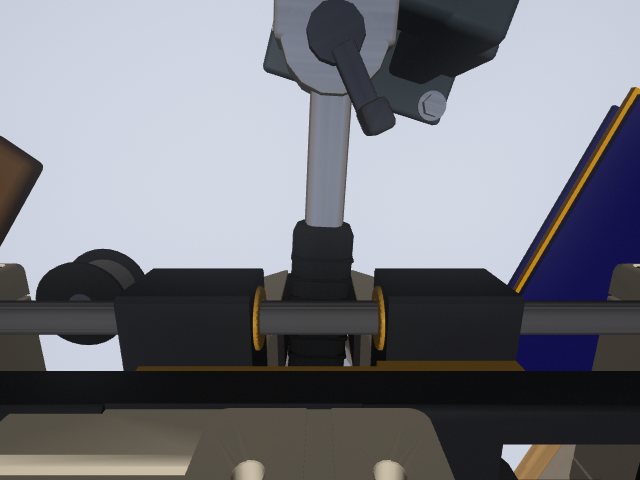

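```bash
python3 -m jog '[1,1.2,17,0,-5, 1,0,0,0,0]'; python3 arc.py;python3 -m jog '[0,0,0,0,0, 0,0,0,0,0, 0,0,0,0,0, 0,0,0,0,0]'; python3 arc.py
```

```text
time: 10.15
tool_pos: [663.2, -244.8, 145.2]
tcp_rot: [3.128, 0.012, 2.052]
contact_force: [4.3, 3.0, 1.9]
grip_width: 24.3
t 10.15 phi 295.3 yaw+180 297.6 r 142.1 z 145.2 rp [179.2   0.7] F [4.3 3.  1.9] Ftan(ccw) 5.1 g 24.3 q [-27.  43.  63.   0.  72. -54.]
time: 10.55
tool_pos: [659.7, -245.5, 144.7]
tcp_rot: [3.133, 0.009, 2.05]
contact_force: [-0.0, -0.1, 0.3]
grip_width: 51.5
t 10.55 phi 293.9 yaw+180 297.4 r 141.2 z 144.7 rp [179.5   0.5] F [-0.  -0.1  0.3] Ftan(ccw) -0.1 g 51.5 q [-27.  43.  64.   0.  72. -54.]
```

```bash
python3 -m jog '[0,0,0,-20,0, 0,0,0,-35,0, 0,0,0,-40,0]'; python3 plan.py 600 -120 300 95
```

```text
time: 10.85
tool_pos: [654.9, -244.1, 234.1]
tcp_rot: [-3.14, -0.004, 2.049]
contact_force: [0.5, -0.3, -0.7]
grip_width: 75.6
t 10.85 pos [ 654.9 -244.1  234.1] rpy [-179.91   -0.25  117.38] F [ 0.5 -0.3 -0.7] g 75.6 q [-27.  40.  56.   0.  84. -54.]
[33.9, 2.1, -16.5, np.float64(5.59)]
[33.9, -1.2, -16.5, np.float64(5.59)]
[33.6, -4.5, -16.5, np.float64(5.59)]
[33.0, -7.8, -16.5, np.float64(5.59)]
```

```bash
python3 -m jog '[0,34,2,-16.5,5.6, 0,34,-1,-16.5,5.6, 0,33.5,-4.5,-16.5,5.6, 0,33,-8,-16.5,5.6, 0,0,0,0,0]'
python3 - <<'E'
from h import *
snap('wrist','w8'); snap('scene','s8')
im,d,c=load('s8'); cv2.imwrite('pics/s8c.png',cv2.resize(im[200:360,180:360,::-1],None,fx=3,fy=3,interpolation=cv2.INTER_CUBIC))
E
```

```text
time: 11.35
tool_pos: [598.7, -118.1, 309.3]
tcp_rot: [3.135, 0.002, 1.638]
contact_force: [0.4, -0.1, 1.0]
grip_width: 91.5
```

View pics/w8.png

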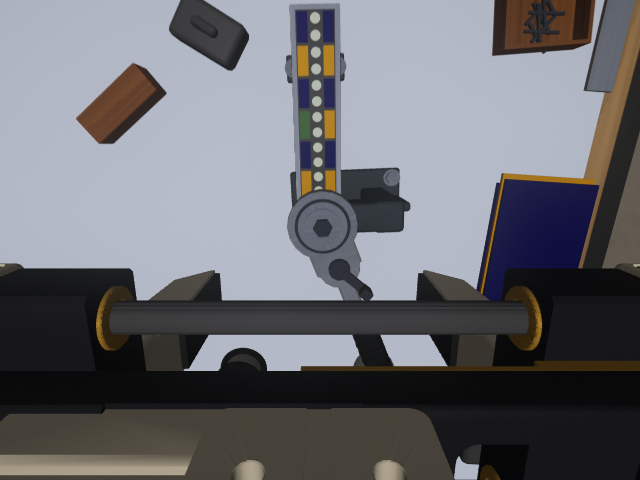

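View pics/s8c.png

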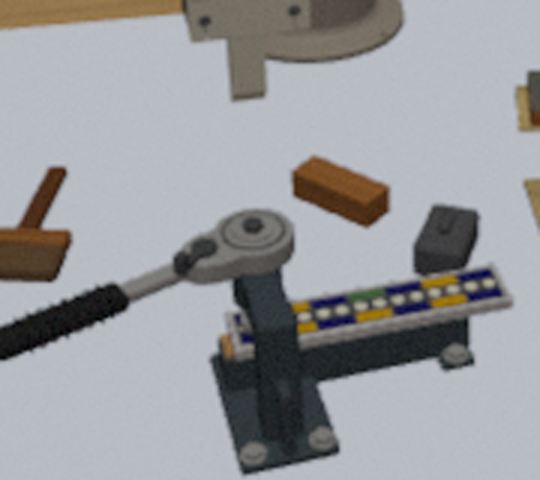

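Wrist view: the strip runs from (290..338, 5) down to the head at (322,228). The wrench is parked pointing to lower right, with the tab at (365,292) on the loosen side.

```bash
python3 - <<'E'
from h import *
im,d,c=load('w8'); P=pts(c,d)
s=((abs(P[:,:,2]-55)<6)&(P[:,:,1]>-75)&(P[:,:,0]>540)&(P[:,:,0]<650)).astype(np.uint8)
A=onz(c,322.5,228,154);print('axis',A.round(1))
for k in('min','max'):
    L=[]
    for v in range(12,165,4):
        if 45<v<90: continue
        u=np.nonzero(s[v,270:360])[0]+270
        L.append(onz(c,u.min()-.5 if k=='min' else u.max()+.5,v,55)[:2])
    l=cv2.fitLine(np.array(L,np.float32),cv2.DIST_HUBER,0,.01,.01)[:,0]; print(k,np.degrees(np.arctan2(l[1],l[0]))%180, 'x at y=-31:',l[2]+(-31-l[3])*l[0]/l[1],'x at 40',l[2]+(40-l[3])*l[0]/l[1])
v=np.nonzero(s[:,315])[0].min(); print('end',v,onz(c,315,v-.5,55).round(1))
print('z med strip',np.median(P[100:160,305:325,2]))
print('pin',onz(c,338.5,269,150),'tab',onz(c,367,293,162))
# hex crops
for n,uv in(('w1',(316,50)),('w8',(322,228))):
    i2,_,c2=load(n); u,w=uv; cv2.imwrite('pics/hex_%s.png'%n,cv2.resize(i2[w-20:w+20,u-20:u+20,::-1],None,fx=8,fy=8,interpolation=cv2.INTER_CUBIC))
a=cv2.imread('pics/hex_w1.png');b=cv2.imread('pics/hex_w8.png');cv2.imwrite('pics/hex.png',np.hstack([a,b]))
E
python3 plan.py 595 -31 175 95
```

```text
axis [ 603.4 -116.5  154. ]
min 94.93503 x at y=-31: 569.30634 x at 40 563.1758
max 95.19646 x at y=-31: 617.6314 x at 40 611.1744
end 3 [584.5  79.2  55. ]
z med strip 55.283918123656065
pin [ 619.63621759 -152.33717969  150.        ] tab [ 644.0008372  -167.74659982  162.        ]
t 11.45 pos [ 599.2 -121.   306.6] rpy [1.7982e+02 1.3000e-01 9.3900e+01] F [-0.  -0.9 -0.1] g 91.9 q [-19.  27.  67.  -0.  86. -22.]
[22.5, 0.5, 32.9, np.float64(-0.27)]
[22.5, 0.6, 32.9, np.float64(-0.27)]
[22.5, 0.7, 32.9, np.float64(-0.27)]
[22.5, 0.8, 32.9, np.float64(-0.27)]
```

View pics/hex.png

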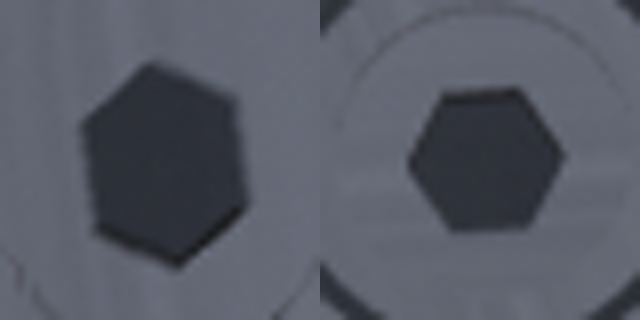

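Run:
```python
from h import *
for n in('w8','w1','s0' if 0 else 'scene0','side0'):
    im,d,c=load(n); P=pts(c,d)
    m=(P[:,:,2]>75)&(P[:,:,2]<126)&(P[:,:,0]>560)&(P[:,:,0]<720)&(abs(P[:,:,1]+110)<80)
    Q=P[m]; print(n,m.sum(),np.percentile(Q,[1,50,99],axis=0).round(0) if m.sum() else '')
```

```text
w8 1715 [[ 630. -125.   81.]
 [ 656. -107.  117.]
 [ 677.  -94.  119.]]
w1 327 [[ 638. -126.   88.]
 [ 643. -109.  118.]
 [ 652.  -97.  120.]]
scene0 549 [[ 606. -133.   76.]
 [ 668. -112.  115.]
 [ 680.  -94.  122.]]
side0 328 [[ 582. -135.   76.]
 [ 650. -124.  103.]
 [ 675.  -96.  121.]]
```

```bash
python3 -m jog '[0,23,0.5,33,-0.3, 0,22.5,0.6,33,-0.3, 0,22.5,0.7,33,-0.3, 0,22.5,0.8,33,-0.3, 0,0,0,0,0]'; python3 plan.py 594 -29 56 95 4
```

```text
time: 11.95
tool_pos: [595.6, -35.5, 165.3]
tcp_rot: [-3.141, 0.005, 1.659]
contact_force: [-0.9, -0.3, 1.1]
grip_width: 91.6
t 11.95 pos [595.6 -35.5 165.3] rpy [-179.94    0.28   95.03] F [-0.9 -0.3  1.1] g 91.6 q [-11.  31.  83.  -0.  66. -16.]
[1.6, -0.2, 27.3, np.float64(0.01)]
[1.6, -0.2, 27.3, np.float64(0.01)]
[1.6, -0.2, 27.3, np.float64(0.01)]
[1.6, -0.2, 27.3, np.float64(0.01)]
```

```bash
python3 -m jog '[0,3,-0.3,25,0, 0,2,-0.3,25,0, 0,2,-0.3,25,0]'; python3 plan.py 594 -29 56 95 2
```

```text
time: 12.25
tool_pos: [598.0, -33.8, 90.8]
tcp_rot: [3.136, 0.009, 1.659]
contact_force: [0.4, 1.4, -0.1]
grip_width: 91.8
t 12.25 pos [598.  -33.8  90.8] rpy [179.7    0.49  95.06] F [ 0.4  1.4 -0.1] g 91.8 q [-10.  36.  87.  -0.  56. -15.]
[2.6, -1.8, 17.4, np.float64(0.03)]
[2.6, -1.8, 17.4, np.float64(0.03)]
```

```bash
python3 -m jog '[0,2.6,-2.2,15,0, 0,2.6,-2,12,0, 0,2,-1,4,0, 0,0,0,0,0]'; python3 plan.py 594 -29 56 95 1
```

```text
time: 12.65
tool_pos: [592.6, -32.6, 55.7]
tcp_rot: [3.141, 0.009, 1.657]
contact_force: [-0.8, 0.7, 0.4]
grip_width: 91.8
t 12.65 pos [592.6 -32.6  55.7] rpy [179.95   0.52  94.93] F [-0.8  0.7  0.4] g 91.8 q [-10.  39.  89.  -1.  52. -15.]
[3.5, 1.7, -0.3, np.float64(-0.07)]
```

```bash
python3 -m jog '[0,3,1.2,0,0, 0,0,0,0,0]'; python3 plan.py 594 -29 56 95 1
python3 - <<'E'
from h import *
im,d,c=snap('wrist','w9')
E
```

```text
time: 12.85
tool_pos: [594.9, -30.2, 57.3]
tcp_rot: [3.138, 0.01, 1.656]
contact_force: [0.3, 0.9, 0.6]
grip_width: 91.6
t 12.85 pos [594.9 -30.2  57.3] rpy [179.8    0.57  94.9 ] F [0.3 0.9 0.6] g 91.6 q [-10.  39.  89.  -1.  52. -15.]
[1.2, -0.8, 1.3, np.float64(-0.1)]
```

View pics/w9.png

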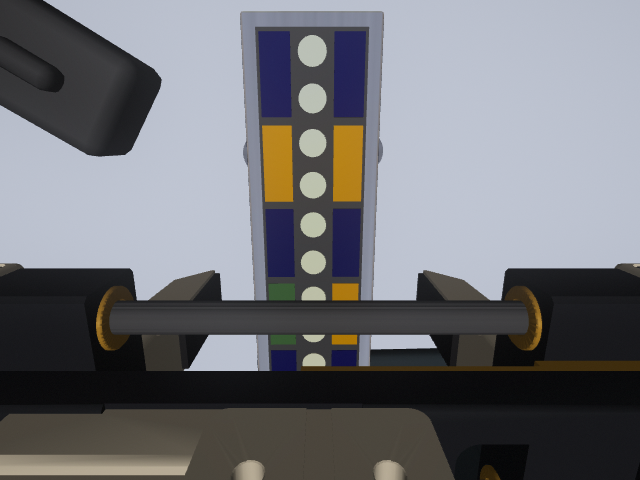

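Strip at columns 258–370 sits centred between the fingers (215/418) within about 2 mm. Shift -1 mm and close.

```bash
python3 -m jog '[0,0.5,-1.2,1,0, 0.3,0,0,0,0, 0.45,0,0,0,0, 0.45,0,0,0,0]'; python3 plan.py 594 -29 56 95 1
```

```text
time: 13.3
tool_pos: [594.4, -29.8, 58.0]
tcp_rot: [3.135, 0.011, 1.657]
contact_force: [-0.1, -0.1, 0.3]
grip_width: 72.1
t 13.3 pos [594.4 -29.8  58. ] rpy [179.62   0.63  94.94] F [-0.1 -0.1  0.3] g 72.1 q [-10.  38.  89.  -1.  52. -15.]
[0.9, -0.4, 2.0, np.float64(-0.06)]
```

```bash
python3 -m jog '[1,0,0,0,0, 1,0,0,0,0, 1,0,0,0,0]'; python3 plan.py 594 -29 56 95 1
```

```text
time: 13.6
tool_pos: [594.2, -29.8, 58.0]
tcp_rot: [3.136, 0.011, 1.657]
contact_force: [-2.9, -0.4, 1.6]
grip_width: 48.3
t 13.6 pos [594.2 -29.8  58. ] rpy [179.66   0.63  94.95] F [-2.9 -0.4  1.6] g 48.3 q [-10.  38.  89.  -1.  52. -15.]
[0.8, -0.1, 2.0, np.float64(-0.05)]
```

```bash
python3 -m jog '[1,4,0,0,0, 1,8,0,0,0]'; python3 plan.py 590.7 10 58 95 1; python3 -m jog '[1,10,0,0,0, 1,10,0,0,0]'; python3 plan.py 590.7 10 58 95 1
```

```text
time: 13.8
tool_pos: [593.5, -18.7, 58.0]
tcp_rot: [3.135, 0.012, 1.656]
contact_force: [0.5, -2.0, 1.5]
grip_width: 47.6
t 13.8 pos [593.5 -18.7  58. ] rpy [179.62   0.7   94.89] F [ 0.5 -2.   1.5] g 47.6 q [ -9.  38.  89.  -1.  52. -13.]
[28.9, -0.3, 0.0, np.float64(-0.11)]
time: 14.0
tool_pos: [592.0, 2.2, 58.0]
tcp_rot: [3.134, 0.013, 1.655]
contact_force: [0.2, -2.0, 0.9]
grip_width: 47.8
t 14.0 pos [592.    2.2  58. ] rpy [179.57   0.73  94.85] F [ 0.2 -2.   0.9] g 47.8 q [ -7.  38.  90.  -1.  52. -11.]
[7.9, -0.6, 0.0, np.float64(-0.15)]
```

```bash
python3 -m jog '[1,12,0,0,0, 1,14,0,0,0, 1,14,0,0,0, 1,14,0,0,0]'; python3 plan.py 586 58 58 95 1
python3 - <<'E'
from h import *
snap('scene','s10')
im,d,c=load('s10'); cv2.imwrite('pics/s10c.png',cv2.resize(im[180:360,220:420,::-1],None,fx=3.5,fy=3.3,interpolation=cv2.INTER_CUBIC))
E
```

```text
time: 14.4
tool_pos: [587.1, 61.1, 57.9]
tcp_rot: [3.133, 0.013, 1.656]
contact_force: [0.9, -2.1, 1.8]
grip_width: 47.6
t 14.4 pos [587.1  61.1  57.9] rpy [179.5    0.76  94.9 ] F [ 0.9 -2.1  1.8] g 47.6 q [-1. 38. 90. -1. 51. -5.]
[-3.0, -1.4, -0.1, np.float64(-0.1)]
```

View pics/s10c.png

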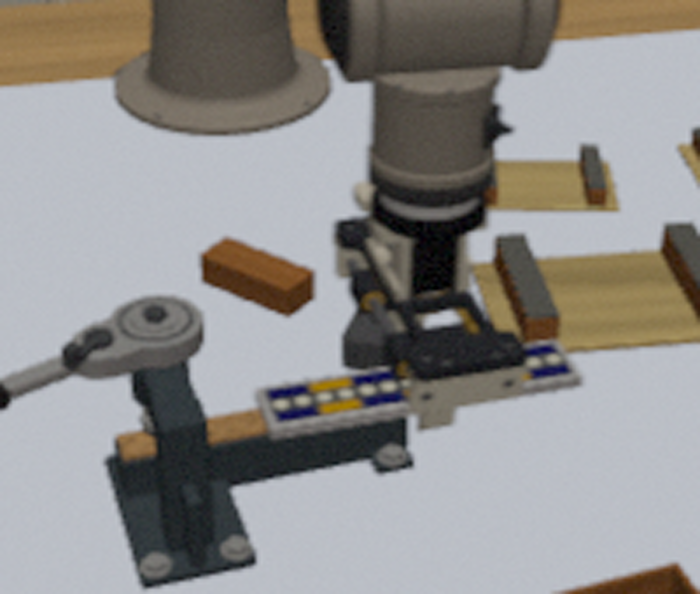

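```bash
python3 -m jog '[1,0,0,-10,0, 1,0,0,-25,0, 1,0,0,-35,0, 1,0,0,-40,0, 1,0,0,-20,0]'; python3 plan.py 480 80 200 90
python3 - <<'E'
from h import *
for n in('scene0','side0'):
    im,d,c=load(n);P=pts(c,d).astype(float)
    sat=im.max(2).astype(int)-im.min(2)
    m=(abs(P[:,:,2]-36)<7)&(sat<22)&(P[:,:,0]>350)&(P[:,:,0]<540)&(P[:,:,1]>150)&(P[:,:,1]<345)
    k,l,st,ce=cv2.connectedComponentsWithStats(m.astype(np.uint8)); C=[]
    for i in range(1,k):
        if st[i,4]<60: continue
        cs=cv2.findContours((l==i).astype(np.uint8),0,cv2.CHAIN_APPROX_NONE)[0][0][:,0]
        q=np.array([onz(c,a,b,36)[:2] for a,b in cs],np.float32); r=cv2.minAreaRect(q); print(n,ce[i].round(),np.round(r[0],1),np.round(r[1],1),round(r[2],1)); C.append(r[0])
    C=np.array(C); print(C.mean(0))
E
```

```text
time: 14.95
tool_pos: [580.7, 68.2, 186.7]
tcp_rot: [-3.132, 0.007, 1.66]
contact_force: [-0.1, 0.9, -2.6]
grip_width: 47.7
t 14.95 pos [580.7  68.2 186.7] rpy [-179.47    0.43   95.11] F [-0.1  0.9 -2.6] g 47.7 q [-1. 29. 83. -1. 69. -5.]
[6.9, -33.1, -4.4, np.float64(1.7)]
[5.9, -33.3, -4.4, np.float64(1.7)]
[4.9, -33.4, -4.4, np.float64(1.7)]
scene0 [420. 259.] [449.  318.1] [ 29.6 121.8] 86.4
scene0 [370. 263.] [439.9 180.2] [ 27.4 121.4] 88.5
[444.42845154 249.12960052]
side0 [261. 218.] [447.2 317.4] [ 29.6 120.7] 86.1
side0 [289. 248.] [438.9 175.5] [ 32.4 121.4] 86.7
[443.0697937  246.48970795]
```

```bash
python3 -m jog '[1,7,-33,-4,1.7, 1,6,-33,-4,1.7, 1,5,-33,-4,1.7, 1,0,0,0,0]'; python3 plan.py 480 80 200 90
python3 - <<'E'
from h import *
snap('wrist','w11')
E
```

```text
time: 15.35
tool_pos: [477.4, 81.0, 203.0]
tcp_rot: [-3.136, 0.006, 1.566]
contact_force: [0.7, 0.0, -2.9]
grip_width: 47.9
t 15.35 pos [477.4  81.  203. ] rpy [-179.68    0.35   89.7 ] F [ 0.7  0.  -2.9] g 47.9 q [ 1. 18. 98. -0. 64.  1.]
[-0.9, 2.6, 3.0, np.float64(-0.3)]
```

View pics/w11.png

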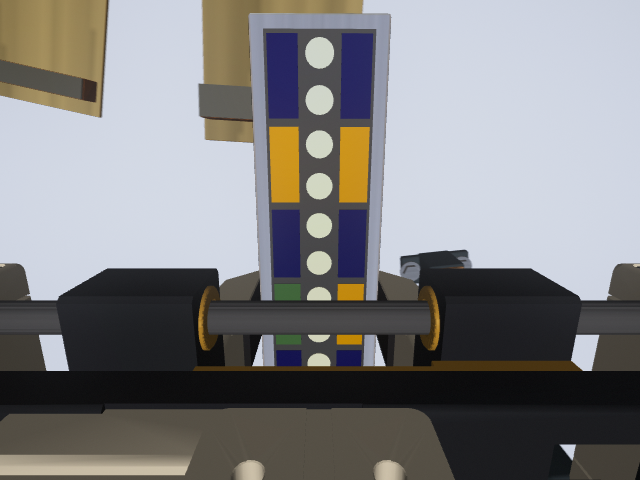

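Run:
```python
from h import *
im,d,c=load('w11'); P=pts(c,d)
cv2.imwrite('pics/w11c.png',cv2.resize(im[60:150,180:270,::-1],None,fx=6,fy=6,interpolation=cv2.INTER_NEAREST))
for uv in [(199,84),(199,115),(250,118)]: print(uv,onz(c,*uv,36).round(1),P[uv[1],uv[0]+3].round(1))
for uv in [(205,138),(250,142),(363,5)]: print('board',uv,onz(c,*uv,6).round(1))
```

```text
(199, 84) [385.3 193.4  36. ] [387.4 193.4  35.3]
(199, 115) [383.3 170.7  36. ] [385.1 170.8  34.4]
(250, 118) [423.4 168.2  36. ] [478.8 148.1 335.3]
board (205, 138) [377.3 153.7   6. ]
board (250, 142) [416.7 150.1   6. ]
board (363, 5) [513.6 256.2   6. ]
```

View pics/w11c.png

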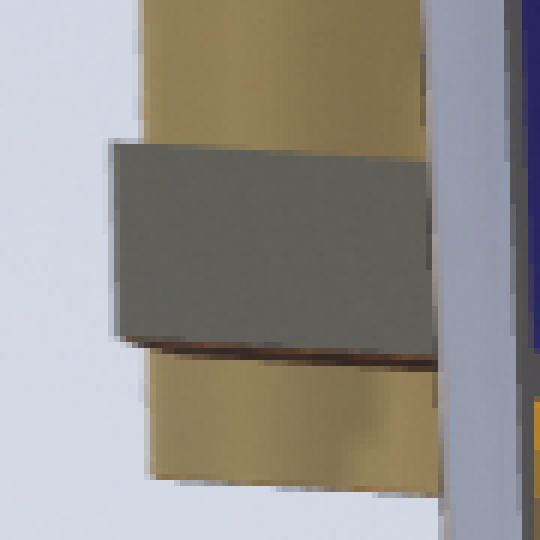

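```bash
python3 plan.py 447 248.3 120 86.4 5; python3 -m jog '[1,33,-8,10,0.7, 1,33,-7,15,0.6, 1,33,-6.5,16,0.6, 1,33,-6,16,0.6, 1,33,-5.5,16,0.5]';python3 -m jog '[1,0,0,0,0]'; python3 plan.py 447 248.3 75 86.4 2
```

```text
t 15.4 pos [479.6  80.7 203.2] rpy [-179.84    0.36   89.72] F [ 0.5 -0.4 -2.8] g 47.8 q [ 1. 18. 97. -0. 64.  1.]
[33.5, -6.7, 16.6, np.float64(0.66)]
[33.4, -7.1, 16.6, np.float64(0.66)]
[33.3, -7.5, 16.6, np.float64(0.66)]
[33.2, -7.8, 16.6, np.float64(0.66)]
[33.1, -8.2, 16.6, np.float64(0.66)]
time: 15.9
tool_pos: [457.5, 248.0, 129.6]
tcp_rot: [3.135, 0.005, 1.503]
contact_force: [0.4, 0.4, -2.8]
grip_width: 47.7
time: 16.0
tool_pos: [456.5, 251.0, 127.3]
tcp_rot: [3.138, 0.005, 1.506]
contact_force: [0.5, -0.2, -3.4]
grip_width: 47.8
t 16.0 pos [456.5 251.  127.3] rpy [179.81   0.28  86.3 ] F [ 0.5 -0.2 -3.4] g 47.8 q [21. 27. 98. -0. 55. 24.]
[-1.7, -4.6, 26.1, np.float64(-0.05)]
[-1.7, -4.6, 26.1, np.float64(-0.05)]
```

```bash
python3 -m jog '[1,-1.5,-5,22,0, 1,-1.5,-4,18,0, 1,0,0,6,0, 1,0,0,0,0]'; python3 plan.py 447 248.3 50 86.4 2
python3 - <<'E'
from h import *
snap('wrist','w12');snap('scene','s12');snap('side','d12')
im,d,c=load('s12'); a=cv2.resize(im[190:320,320:470,::-1],None,fx=4,fy=4,interpolation=cv2.INTER_CUBIC)
im,d,c=load('d12'); b=cv2.resize(im[150:300,200:350,::-1],(600,520),interpolation=cv2.INTER_CUBIC)
cv2.imwrite('pics/sd12.png',cv2.resize(np.hstack([a,b]),(800,347)))
E
```

```text
time: 16.4
tool_pos: [450.6, 249.3, 79.5]
tcp_rot: [3.137, 0.004, 1.509]
contact_force: [-0.6, -0.4, -3.1]
grip_width: 47.8
t 16.4 pos [450.6 249.3  79.5] rpy [179.73   0.25  86.44] F [-0.6 -0.4 -3.1] g 47.8 q [ 21.  30. 101.  -0.  48.  24.]
[-0.6, -1.8, 14.8, np.float64(0.02)]
[-0.6, -1.8, 14.8, np.float64(0.02)]
```

View pics/w12.png

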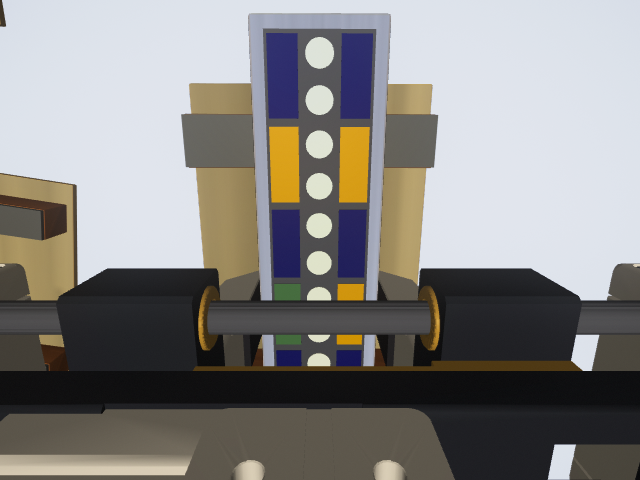

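View pics/sd12.png

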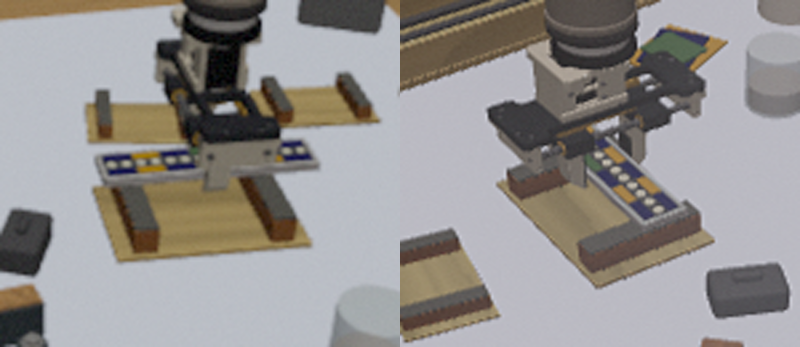

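Run:
```python
from h import *
im,d,c=load('w12'); P=pts(c,d)
co=[(181.5,114),(186.5,167),(437.5,115),(433.5,167)]
W=np.array([onz(c,*u,36) for u in co]); print(W.round(1)); bc=W.mean(0)
ex=(W[2]+W[3]-W[0]-W[1])[:2]; ang=np.degrees(np.arctan2(ex[1],ex[0])); print('bearer c',bc.round(1),'len',np.linalg.norm(ex)/2,'ang',ang)
a=np.radians(ang); C=bc[:2]-70*np.array([-np.sin(a),np.cos(a)]); print('rest',C.round(1))
zs=np.median(P[30:250,312:326,2]); print('strip z',zs)
E1=[onz(c,*u,zs) for u in [(249,14),(390,14)]]; s=[onz(c,*u,zs) for u in[(259,240),(380.5,240)]]
m1=(E1[0]+E1[1])/2; m2=(s[0]+s[1])/2; print('end',m1.round(1),m2.round(1),'w',np.linalg.norm(E1[0]-E1[1]))
dd=(m1-m2)[:2]; print('strip ang',np.degrees(np.arctan2(*dd[::-1]))-90, 'centre',(m1[:2]-110*dd/np.linalg.norm(dd)).round(1))
# height along strip
for v in (30,60,100,160,240): print(v,np.median(P[v-6:v+6,314:324],axis=(0,1)).round(1))
print(get_obs()['tool_pos'])
```

```text
[[393.2 333.6  36. ]
 [391.8 309.7  36. ]
 [511.3 325.9  36. ]
 [509.8 302.2  36. ]]
bearer c [451.5 317.9  36. ] len 118.33392781411065 ang -3.6772191828785754
rest [447. 248.]
strip z 77.41593768831262
end [458.2 357.9  77.4] [453.5 280.5  77.4] w 46.76146892756739
strip ang -3.464221224025195 centre [451.5 248.1]
30 [457.5 353.3  77.2]
60 [456.9 344.   77.8]
100 [456.1 331.3  77.6]
160 [454.9 310.8  77.4]
240 [453.  280.5  76.9]
[451.19504426 249.61770521  80.83168223]
```

Wrist view: far bearer spans columns 181–437, rows 114–167. Measured in the same view, the rest is at (447,248) and the strip centre at (451.5,248.1), parallel within 0.3° and level. Shift -4.3 mm and lower.

```bash
python3 -m jog '[1,0,-2.3,8,0, 1,0,-2,8,0, 1,0,0,5,0, 1,0,0,0,0]'; python3 plan.py 447 249 49 86.4 2
```

```text
time: 16.95
tool_pos: [448.2, 249.9, 60.0]
tcp_rot: [3.131, 0.002, 1.508]
contact_force: [-0.3, 0.1, -3.1]
grip_width: 47.6
t 16.95 pos [448.2 249.9  60. ] rpy [1.7939e+02 9.0000e-02 8.6400e+01] F [-0.3  0.1 -3.1] g 47.6 q [ 21.  32. 103.  -0.  45.  25.]
[-0.5, -0.6, 5.5, np.float64(-0.0)]
[-0.5, -0.6, 5.5, np.float64(-0.0)]
```

```bash
python3 -m jog '[1,-0.5,-1,5,0, 1,-0.5,-0.5,3,0, 1,0,0,0,0]'; python3 plan.py 447 249 49 86.4 2; python3 -m jog '[1,0,0,1.5,0, 1,0,0,0.5,0]'; python3 plan.py 447 249 49 86.4 2
```

```text
time: 17.25
tool_pos: [446.6, 249.0, 51.2]
tcp_rot: [3.131, 0.002, 1.508]
contact_force: [0.4, 0.7, -2.9]
grip_width: 47.8
t 17.25 pos [446.6 249.   51.2] rpy [1.7939e+02 1.0000e-01 8.6410e+01] F [ 0.4  0.7 -2.9] g 47.8 q [ 21.  33. 103.  -0.  44.  25.]
[0.0, 0.2, 1.1, np.float64(0.0)]
[0.0, 0.2, 1.1, np.float64(0.0)]
time: 17.45
tool_pos: [446.8, 249.0, 49.2]
tcp_rot: [3.131, 0.002, 1.508]
contact_force: [-0.2, 0.4, -2.1]
grip_width: 47.7
t 17.45 pos [446.8 249.   49.2] rpy [1.7938e+02 9.0000e-02 8.6410e+01] F [-0.2  0.4 -2.1] g 47.7 q [ 21.  33. 103.  -0.  43.  25.]
[0.0, 0.1, 0.1, np.float64(0.0)]
[0.0, 0.1, 0.1, np.float64(0.0)]
```

Contact is starting (-3.0 → -2.1 N). Down in half-millimetre steps.

```bash
python3 -m jog '[1,0,0,0.7,0, 1,0,0,0.5,0]'; python3 plan.py 447 249 49 86.4 1|head -1;  python3 -m jog '[1,0,0,0.5,0, 1,0,0,0,0]'; python3 plan.py 447 249 49 86.4 1|head -1
```

```text
time: 17.65
tool_pos: [446.8, 249.1, 49.0]
tcp_rot: [3.13, 0.001, 1.508]
contact_force: [-1.6, -1.3, 4.0]
grip_width: 47.3
t 17.65 pos [446.8 249.1  49. ] rpy [1.7936e+02 8.0000e-02 8.6400e+01] F [-1.6 -1.3  4. ] g 47.3 q [ 21.  33. 103.  -0.  43.  25.]
time: 17.85
tool_pos: [446.8, 249.0, 49.1]
tcp_rot: [3.13, 0.001, 1.508]
contact_force: [-1.4, 0.2, -1.6]
grip_width: 47.5
t 17.85 pos [446.8 249.   49.1] rpy [1.7934e+02 8.0000e-02 8.6410e+01] F [-1.4  0.2 -1.6] g 47.5 q [ 21.  33. 103.  -1.  43.  25.]
```

```bash
python3 -m jog '[0.4,0,0,0,0, 0.2,0,0,0,0, 0,0,0,0,0, 0,0,0,0,0]'; python3 -m jog '[0,0,0,0,0, 0,0,0,-10,0, 0,0,0,-25,0, 0,0,0,-35,0, 0,0,0,-35,0]'; python3 plan.py 447 249 150 86.4 1|head -1
```

```text
time: 18.25
tool_pos: [448.1, 249.6, 49.4]
tcp_rot: [3.127, -0.0, 1.508]
contact_force: [-0.3, -0.3, -0.6]
grip_width: 74.6
time: 18.75
tool_pos: [444.1, 248.6, 154.7]
tcp_rot: [3.136, 0.004, 1.508]
contact_force: [-0.6, -0.0, 0.6]
grip_width: 91.7
t 18.75 pos [444.1 248.6 154.7] rpy [179.71   0.24  86.4 ] F [-0.6 -0.   0.6] g 91.7 q [21. 24. 98. -0. 58. 25.]
```

```bash
python3 -m jog '[0,-30,0,-30,0, 0,-30,0,-30,0, 0,0,0,0,0]'
python3 - <<'E'
from h import *
snap('wrist','w13');snap('scene','s13')
im,d,c=load('w13');P=pts(c,d)
m=((abs(P[:,:,2]-46)<5)&(P[:,:,1]>100)&(P[:,:,0]>400)&(P[:,:,0]<500)).astype(np.uint8)
cs=max(cv2.findContours(m,0,cv2.CHAIN_APPROX_NONE)[0],key=len)[:,0]
q=np.array([onz(c,a,b,46)[:2] for a,b in cs],np.float32);print(cv2.minAreaRect(q),np.percentile(P[m>0][:,2],[5,50,95]))
E
```

```text
time: 19.05
tool_pos: [441.7, 188.5, 224.2]
tcp_rot: [3.125, 0.001, 1.511]
contact_force: [0.3, -0.9, -0.2]
grip_width: 91.9
((447.39453125, 249.12315368652344), (218.65798950195312, 47.81692123413086), 86.23798370361328) [44.85956538 46.15342061 47.44468411]
```

View pics/w13.png

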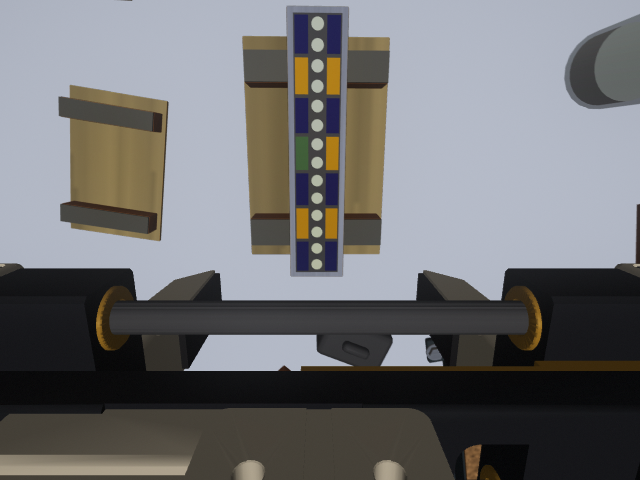

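View pics/s13.png

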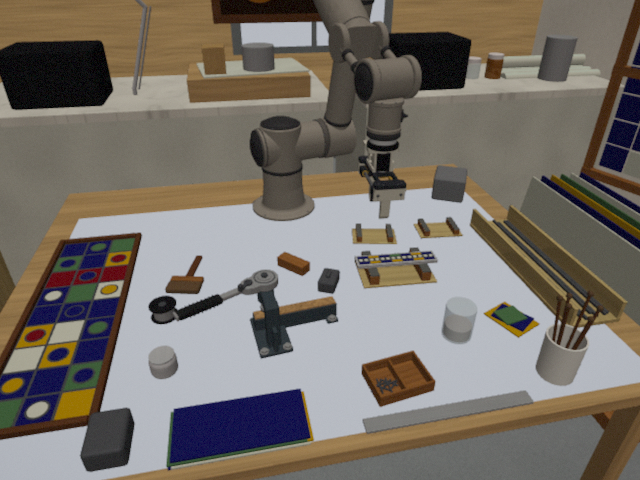

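Strip at (290–348, 8–275) lies face up across both bearers, centre (447.4, 249.1) against the rest at (447, 248), with its top at 46 mm as expected. The lead weight, oak block and brush are at their original scene pixels. I'll hand it in.

Run:
```python
from h import *
a,_,_=load('scene0');b,_,_=load('s13')
df=(cv2.absdiff(a,b).max(2)>40)
for n,(u,v) in dict(lead=(328,280),oak=(293,263),brush=(188,280),spool=(163,309)).items(): print(n,df[v-15:v+15,u-18:u+18].sum())
from plant import close_job
print(close_job())
```

```text
lead 139
oak 0
brush 0
spool 65
the job is handed in; nothing more can be done
None
```

The job is done and handed in at about 19 s of the 72 s allowed.

- **Lever:** I pushed the tab over with an open finger. It now leans about 27° to the loosen side.
- **Screw:** I swung the wrench about 73° the free way, then about 183° in the loosening direction. The pull-back force can't confirm how far the screw turned. The hex on top of the screw ended at the same angle within a few degrees, which fits about half a turn. The wrench was never pulled in the tightening direction while the lever was set to tighten.
- **Strip:** It came out about 91 mm level along the bed with roughly 2 N of drag, so the pad had let go. I lifted it, lowered it onto the largest rest until it just touched, released it and backed away.

**Last checks:**
- **Position:** The strip lies flat, face up, across both bearers. Its centre is at (447.4, 249.1) against the rest's (447, 248). It is parallel to the rest within about 0.5°, and its top is at 46 mm as expected.
- **Bystanders:** A before/after picture comparison shows no change around the oak block or the brush. The lead weight's window did change (139 pixels). The strip's old end lay inside that window, and the weight sits at the same pixels as before. The spool's window also changed (65 pixels), where the wrench handle is now in front of it. I did not check either one separately.
- **Disagreement:** The scene and side cameras put the rest 3 to 4 mm off the wrist camera in x, and the side camera about 1.5 mm in y. I used the wrist camera, which saw the strip and the rest together.

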